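# Load the sample crate, push it up into the dock and gate it

### The arm

A 7-joint arm with a two-finger parallel gripper is mounted at the origin on the work surface. World frame = base frame: x ahead of the robot, y to its left, z up, the work surface at z = 0. Lengths are in m, angles in rad, forces in N, time in s.
With the tool pointing down it reaches from about 0.425 to 1.025 m from the base axis. Payload 3.6 kg.
Tool frame: the origin (TCP) lies midway between the tips of the shut fingers; the grasp point (between the pads) lies 19 mm behind it; z points along the fingers, y is the line along which they close (so a half turn about z gives the same grasp; the last joint's range is limited). The gripper opens to 85 mm and grips with 20 to 120 N. Pads are 22 mm wide; open, the fingers measure 114 mm over their backs; the gripper's body (76 mm by 85 mm) begins 54 mm behind the grasp point. The pads swing forward as they close: fully open they stand 13 mm farther back than shut.
Start: joints at [-1.206, 0.591, 0.048, 1.609, -0.033, 0.943, -0.034], TCP at [0.32, 0.65, 0.231] pointing down, gripper open.
Joint ranges: [-2.69, 2.69], [-0.47, 2.24], [-1.27, 1.36], [0.19, 2.51], [-1.53, 4.68], [0.08, 2.07], [-3.09, 3.09]. Speed limits (rad/s): [2.57, 2.57, 3.14, 3.14, 3.14, 3.14, 3.14].

### API

Orientations are given as a unit quaternion [x, y, z, w].
In Python, from bench import env gives the robot as it stands. Calls block until the motion is done:
- env.move_ptp(position, orientation): joint-space move of the TCP to a pose.
- env.movel(position, frame=None, feed=0.15, max_force=None): straight line of the TCP; frame=None keeps the orientation; feed is the mean speed in m/s. With max_force (N) it stops when the force on the tool has changed by that much, and returns True; else False.
- env.move_j(angles): joint-space move.
- env.let_go() and env.gripper_close(grasp_force=None): open the fingers fully, or close them until they stop; grasp_force is the grip in N (None keeps the last).
- env.pause(seconds).
- env.solve_ik(position, orientation): joint angles nearest the present ones, or None.
- env.read_state(): the state.
- env.grab_frame(name): name is "scene" or "top" or "wrist"; returns a dict with "frame" (384x512x3 uint8, blue, green, red), "range_z" (384x512 float32, m along the optical axis (not along the pixel's ray), 0 where there is no reading), "vertical_fov" (degrees; the focal length in pixels is half the picture's height over the tangent of half this angle, whatever the lens; pixels are square), "cx", "cy" (the principal point, pixels), "R" (3x3) and "t" (3): a world point X has camera coordinates R X + t. Camera axes: x right, y down, z forward; pixel columns grow to the right and rows downward; lengths in m; the calibration is good to about 2 mm. A picture is of the moment at which its call begins.
A pose or a line that the arm cannot do raises env.PlanningError and nothing moves.
- env.finish_job(): hands the job in; it is judged then, once.
The state is a dict: "time_s": time; "joint_pos": joint angles; "joint_vel": joint speeds; "joint_torque": joint torques, N m; "tool_pos": TCP position; "orientation": TCP orientation; "force": force on the tool from outside, world axes, zero at the start; "wrist_torque": the same for the moment, N m; "grip_width": opening from 0.0 (shut) to 1.0 (fully open); "grip_force": force on a finger pad.
Only numpy, scipy, OpenCV 4.12 (cv2) and the standard library are available. Lean on these libraries where they do the work, as an engineer would, in place of code of your own. Each camera call takes 0.05 s, during which the arm holds its last target. There are 200 camera calls.

### The job

Move any used red-capped cups from the blue crate to the yellow tray and stand every green-capped cup upright in the crate, one to a pocket. Then push the loaded crate, sliding it and never lifting it, up the ramp until its rear edge drops behind the yellow lip and it sits flat in the dock; after that hang the white gate with both knuckles fully down on the two pintle pins so that it stands closed across the dock's entrance, and last press the green start button fully down. Leave the other things on the bench where they are.

Things in the scene. Friction and masses are not known exactly. Their poses are not given: they have to be found in the camera images.
- crate: Blue square crate, 124 x 124 mm, 30 mm high, about 0.35 kg, its walls 8 mm thick, its floor 5 mm thick; origin at the centre of its underside, z up. A cross of 4 mm thick, 24 mm high dividers splits it into four 52 mm square pockets, centred at x = +-28, y = +-28 mm. Starts on the bench before the foot of the ramp; its x axis points roughly uphill, turned and shifted a little.
- dock: Fixed loading dock; origin on the bench under the middle of the lip's inner face, x uphill (the way to push), y to the left of that, z up. Steel ramp from the bench at x = -137 to 38 mm high at x = -12; yellow lip, flat top 38 mm high, from x = -12 to 0; then the flat aluminium seat, 28 mm high, to the back stop at x = 136 (62 mm high). Seated, the crate's centre is at x = 62 to 74.
- mouth (a point): Middle of the ramp's foot, on the bench at x = -137 mm of the dock. Grey side guides 48 mm high, 132 mm apart inside, run from here to the back stop; before them two 30 mm high flares widen the mouth to about 180 mm, 40 mm downhill of this point.
- pin_low (a point): Foot of the lower upright pintle pin, 8 mm thick, 18 mm long with a tapered tip, standing at x = -22, y = -92 mm of the dock on a bracket of the dark post (16 mm square, 136 mm high, centred at y = -122) whose top (this point) is 66 mm above the bench. Its axes are the dock's.
- pin_high (a point): Foot of the upper pintle pin, the same pin straight above the lower one, its bracket's top 136 mm above the bench; the bracket is 8 mm thick, 16 mm wide along the dock's x, and reaches from the post to y = -83 mm of the dock.
- gate: White gate leaf, 0.16 kg. Origin on the hinge axis under the lower knuckle; the leaf runs along +y from 10 to 165 mm, 6 mm thick (x), z = -6 to 94. Two dark square knuckles (21 mm outside, 13 mm square hole, 14 mm high) with undersides at z = 0 and 70. Hung and closed, its origin lies at pin_low and its axes are parallel to the dock's, the leaf across the entrance. Starts in the stand.
- gate_grip (a point): Middle of the top of the gate's red grip, 14 mm thick (gate x), 60 mm long (gate y), 24 mm high, on the leaf's top edge at y = 82 mm, z = 118 mm of the gate, over its centre of mass.
- gate_end (a point): Middle of the gate's free upright edge, at x = 0, y = 165, z = 44 mm of the gate.
- stand: Fixed grey parking stand of the gate, 70 x 180 mm, long side along its y; origin at the centre of its underside. Its floor is 6 mm high; two cheeks 110 mm long, up to 66 mm high, 8 mm apart, hold the leaf upright, which lifts out straight up.
- tray: Fixed yellow tray for used cups, 130 x 130 mm, 25 mm high, walls and floor about 4 mm thick; origin at the centre of its underside.
- start (a joint): Green start button, 28 mm wide, on the white console box: 0 released, 0.006 m fully down; a spring of about 5 N at full travel returns it. It pushes straight down.
- start_top (a point): Middle of the top of the start button.
- fresh1: Green-capped sample cup, 42 mm wide, 50 mm high, about 0.07 kg, closed; origin at the centre of its underside. Stands on the bench at the start; may be absent.
- fresh2: Green-capped sample cup, 42 mm wide, 50 mm high, about 0.07 kg, closed; origin at the centre of its underside. Stands on the bench at the start; may be absent.
- fresh3: Green-capped sample cup, 42 mm wide, 50 mm high, about 0.07 kg, closed; origin at the centre of its underside. Stands on the bench at the start; may be absent.
- fresh4: Green-capped sample cup, 42 mm wide, 50 mm high, about 0.07 kg, closed; origin at the centre of its underside. Stands on the bench at the start; may be absent.
- spent1: Used red-capped cup, 42 mm wide, 50 mm high, about 0.07 kg, closed; origin at the centre of its underside. Stands in a pocket of the crate at the start; may be absent.
- spent2: Used red-capped cup, 42 mm wide, 50 mm high, about 0.07 kg, closed; origin at the centre of its underside. Stands in a pocket of the crate at the start; may be absent.
- weight: Brass weight 36 mm wide, 50 mm high, among the cups; origin under its centre. Not part of the job: leave it where it is.
- vial: Small amber vial 32 mm wide, 50 mm high, near the tray; origin under its centre. Not part of the job: leave it where it is.
Not all that is in view belongs to the job. Leave any black look-alike of the fresh4 alone. Several things have the shape of the crate; the one meant has the colours described above.

How it is judged:
On the way, in this order (a step that is already met when the one before it is completed fails the run):
1. the used cups stand in the tray and every green-capped cup stands in the crate, which is still outside the dock (x of fresh1 in the frame of crate between -0.045 and 0.045 m and y of fresh1 in the frame of crate between -0.045 and 0.045 m and z of fresh1 in the frame of crate between -0.002 and 0.013 m and angle between each of fresh1, fresh2, fresh3, fresh4, spent1, spent2's own z axis and vertical below 0.2 rad and x of fresh2 in the frame of crate between -0.045 and 0.045 m and y of fresh2 in the frame of crate between -0.045 and 0.045 m and z of fresh2 in the frame of crate between -0.002 and 0.013 m and x of fresh3 in the frame of crate between -0.045 and 0.045 m and y of fresh3 in the frame of crate between -0.045 and 0.045 m and z of fresh3 in the frame of crate between -0.002 and 0.013 m and x of fresh4 in the frame of crate between -0.045 and 0.045 m and y of fresh4 in the frame of crate between -0.045 and 0.045 m and z of fresh4 in the frame of crate between -0.002 and 0.013 m and x of spent1 in the frame of tray between -0.055 and 0.055 m and y of spent1 in the frame of tray between -0.055 and 0.055 m and z of spent1 in the frame of tray between -0.002 and 0.013 m and x of spent2 in the frame of tray between -0.055 and 0.055 m and y of spent2 in the frame of tray between -0.055 and 0.055 m and z of spent2 in the frame of tray between -0.002 and 0.013 m and x of crate in the frame of dock below 0.03 m), for 0.2 s.
2. the loaded crate sits flat in the dock behind the lip (x of fresh1 in the frame of crate between -0.045 and 0.045 m and y of fresh1 in the frame of crate between -0.045 and 0.045 m and z of fresh1 in the frame of crate between -0.002 and 0.013 m and angle between each of fresh1, fresh2, fresh3, fresh4's own z axis and vertical below 0.2 rad and x of fresh2 in the frame of crate between -0.045 and 0.045 m and y of fresh2 in the frame of crate between -0.045 and 0.045 m and z of fresh2 in the frame of crate between -0.002 and 0.013 m and x of fresh3 in the frame of crate between -0.045 and 0.045 m and y of fresh3 in the frame of crate between -0.045 and 0.045 m and z of fresh3 in the frame of crate between -0.002 and 0.013 m and x of fresh4 in the frame of crate between -0.045 and 0.045 m and y of fresh4 in the frame of crate between -0.045 and 0.045 m and z of fresh4 in the frame of crate between -0.002 and 0.013 m and x of crate in the frame of dock between 0.059 and 0.078 m and z of crate in the frame of dock between 0.023 and 0.032 m and angle between crate's own z axis and vertical below 0.05 rad), for 0.3 s.
3. the gate hangs on both pins, closed (x of crate in the frame of dock between 0.059 and 0.078 m and z of crate in the frame of dock between 0.023 and 0.032 m and angle between crate's own z axis and vertical below 0.05 rad and horizontal distance between gate and pin_low below 0.007 m and z of gate in the frame of pin_low between -0.004 and 0.006 m and angle between gate's own z axis and vertical below 0.12 rad and angle between the y axis of gate and the y axis of dock, either way round below 0.25 rad and y of gate_end in the frame of dock above 0 m), for 0.3 s.
4. the start button is pressed down (value of joint start above 0.0045 m), for 0.05 s.
At the end, for the whole second after the job is handed in: Green cups upright in the crate, used cups upright in the tray; crate flat (0.05 rad), its centre 59 to 78 mm past the lip; gate within 7 mm of the pin axis, down within 6 mm, closed within 0.25 rad; button released; all at rest (all of step 3 and x of fresh1 in the frame of crate between -0.045 and 0.045 m and y of fresh1 in the frame of crate between -0.045 and 0.045 m and z of fresh1 in the frame of crate between -0.002 and 0.013 m and angle between each of fresh1, fresh2, fresh3, fresh4, spent1, spent2's own z axis and vertical below 0.2 rad and x of fresh2 in the frame of crate between -0.045 and 0.045 m and y of fresh2 in the frame of crate between -0.045 and 0.045 m and z of fresh2 in the frame of crate between -0.002 and 0.013 m and x of fresh3 in the frame of crate between -0.045 and 0.045 m and y of fresh3 in the frame of crate between -0.045 and 0.045 m and z of fresh3 in the frame of crate between -0.002 and 0.013 m and x of fresh4 in the frame of crate between -0.045 and 0.045 m and y of fresh4 in the frame of crate between -0.045 and 0.045 m and z of fresh4 in the frame of crate between -0.002 and 0.013 m and x of spent1 in the frame of tray between -0.055 and 0.055 m and y of spent1 in the frame of tray between -0.055 and 0.055 m and z of spent1 in the frame of tray between -0.002 and 0.013 m and x of spent2 in the frame of tray between -0.055 and 0.055 m and y of spent2 in the frame of tray between -0.055 and 0.055 m and z of spent2 in the frame of tray between -0.002 and 0.013 m and linear speed of each of crate, gate below 0.03 m/s and value of joint start below 0.002 m); the robot touches nothing.
It fails at once if the crate was lifted instead of slid (z of crate in the frame of dock above 0.065 m).
It fails at once if a bystander was disturbed (distance of any of weight, vial from where it was at the start of the episode above 0.04 m).
It fails at once if the gate was dropped or toppled (angle between gate's own z axis and vertical above 0.9 rad).
Of fresh1, fresh2, fresh3, fresh4 only 3 to 4 are there at a start; the rules pass over those that are not, and their reading is None.
Of spent1, spent2 only 1 to 2 are there at a start; the rules pass over those that are not, and their reading is None.
At some moment in a run one of crate, fresh1, fresh2, fresh3, fresh4 may be knocked a few centimetres aside while the robot is not near it.
It also fails if it takes over 210 s, if anything falls off the work surface, if the arm or the gripper's body presses on something with over 40 N, if the wrist force passes 120 N, or if a joint passes its speed limit or range.

## Working session

There is one attempt and no reset: what is moved stays moved. The work goes in short steps, each a Python script; the robot and the scene stay as the last script left them, time stands still between calls to the robot, and variables do not carry over. Pictures are saved under pics/ and viewed, at most 19 in all, crops included, and the job is handed in when it is done.

```bash
ls; mkdir -p pics; cat > h.py <<'E'
import numpy as np, cv2
from bench import env
def cam(n):
    f=env.grab_frame(n); f['f']=192/np.tan(np.radians(f['vertical_fov'])/2); return f
def ray(f,u,v):
    R=np.array(f['R']);t=np.array(f['t']); d=R.T@np.array([(u-f['cx'])/f['f'],(v-f['cy'])/f['f'],1]); return -R.T@t,d
def onplane(f,u,v,z):
    o,d=ray(f,u,v); return o+d*(z-o[2])/d[2]
def cloud(f):
    R=np.array(f['R']);t=np.array(f['t']); v,u=np.mgrid[0:384,0:512]; z=f['range_z']
    P=np.stack([(u-f['cx'])/f['f']*z,(v-f['cy'])/f['f']*z,z],-1); return (P-t)@R
E
python3 - <<'E'
from h import *
for n in('scene','top'):
    f=cam(n); cv2.imwrite(f'pics/{n}0.png',cv2.resize(f['frame'],(800,600))); 
    print(n,f['vertical_fov'],f['cx'],f['cy'],np.round(f['R'],3).tolist(),np.round(f['t'],3), (f['range_z']>0).mean())
print(env.read_state())
E
```

```text
pics
scene 55.384303954331756 249.7210567415621 194.59129522960166 [[-0.072, 0.997, -0.02], [0.556, 0.024, -0.831], [-0.828, -0.071, -0.556]] [ 0.009 -0.198  1.449] 0.9960581461588541
top 54.15338836236231 255.8563751692776 192.35424969832712 [[-0.021, -1.0, -0.005], [-0.988, 0.022, -0.153], [0.153, 0.001, -0.988]] [0.02  0.516 1.301] 0.9958241780598959
{'time_s': 0.1, 'joint_pos': array([-1.20652192,  0.59203687,  0.0482847 ,  1.60971267, -0.03331667,
        0.94268023, -0.03371083]), 'joint_vel': array([ 8.79172894e-04, -2.10036237e-03,  1.85826799e-03, -3.38014411e-03,
       -4.40256519e-04, -1.34605493e-03, -1.51967429e-05]), 'joint_torque': array([ 4.64087512e-03, -5.50003839e+01,  1.55318096e+00, -1.98824304e+01,
        9.66115971e-03,  3.85556763e-03,  1.73470266e-05]), 'tool_pos': array([0.32006066, 0.64969078, 0.23024089]), 'orientation': array([ 2.26857039e-01,  9.73927539e-01, -9.99091077e-04, -1.86239624e-04]), 'force': array([-0.83739993,  0.14594849,  0.37612947]), 'wrist_torque': array([-0.05232111,  0.02006563, -0.02355596]), 'grip_force': 0.0, 'grip_width': 1.0032958356722224}
```

View pics/scene0.png

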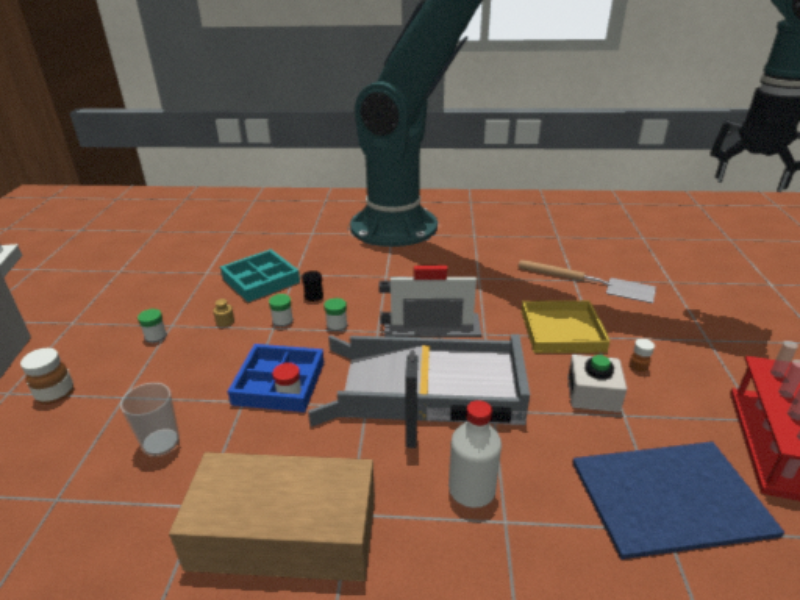

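View pics/top0.png

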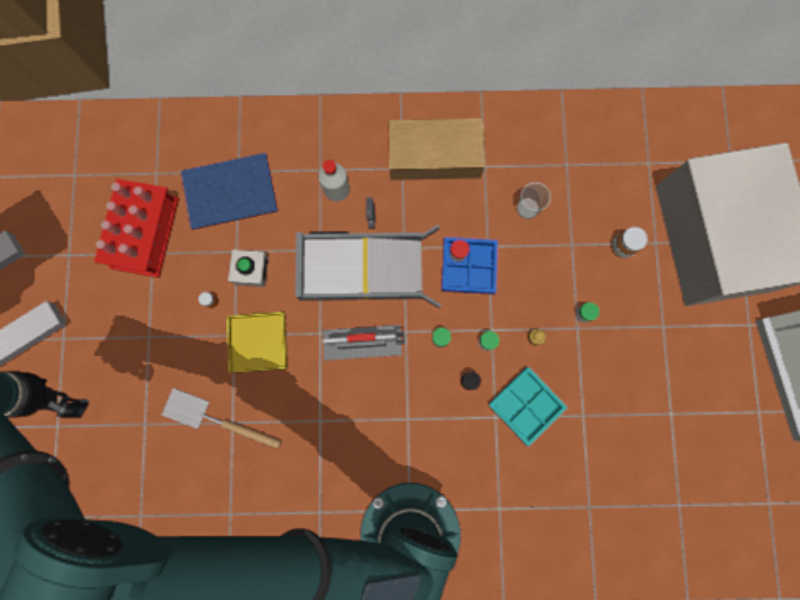

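Three green caps (top view: 442,337 / 489,340 / 588,311) and one red cap in the blue crate (459,249). Things that could be mistaken for these:
- black cup (470,380)
- brass weight (537,337)
- green button (245,265)
- vial (206,299)
- red-capped bottle (330,168)
- teal crate (528,405), against the wanted blue one (470,265)

The gate stands at (362,340), its dark knuckles towards -y (405,337).

```bash
cat >> h.py <<'E'
def hsv(f): return cv2.cvtColor(f['frame'],cv2.COLOR_BGR2HSV)
def mask(f,c):
    h=hsv(f); r={'green':[(50,110,40),(75,255,255)],'blue':[(105,150,50),(125,255,255)],'yellow':[(20,120,80),(34,255,255)],'red':[(174,150,60),(180,255,255)],'red0':[(0,210,60),(3,255,255)]}
    m=cv2.inRange(h,*map(np.array,r[c])); 
    return m
def blobs(m,amin=15):
    n,l,s,c=cv2.connectedComponentsWithStats(m); return [(c[i],s[i],l==i) for i in range(1,n) if s[i,4]>=amin]
def rect(f,m,z):
    "contour of mask cast to plane z -> minAreaRect (mm)"
    cs,_=cv2.findContours(m.astype(np.uint8),cv2.RETR_EXTERNAL,cv2.CHAIN_APPROX_NONE)
    c=max(cs,key=cv2.contourArea)[:,0]
    P=np.array([onplane(f,u,v,z)[:2] for u,v in c])*1000
    return cv2.minAreaRect(P.astype(np.float32))
E
python3 - <<'E'
from h import *
np.set_printoptions(precision=4,suppress=True)
T=cam('top');S=cam('scene');np.savez('f0.npz',**{k+n:np.array(f[k]) for n,f in(('T',T),('S',S)) for k in f})
for n,f in(('top',T),('scene',S)):
    P=cloud(f)
    for c in('green','red','red0','blue','yellow'):
        for ce,s,l in blobs(mask(f,c),12):
            q=P[l]; print(n,c,ce.round(1),s[4],'med',np.median(q,0),'z90',np.percentile(q[:,2],[10,90]))
    for ce,s,l in blobs(mask(f,'blue'),200)[:1]: print('crate rect',rect(f,l,.03))
    for ce,s,l in blobs(mask(f,'yellow'),40): print('yel rect38',rect(f,l,.038),'25',rect(f,l,.025))
# dock depth
P=cloud(T)
m=(P[...,0]>.5)&(P[...,0]<.85)&(P[...,1]>-.1)&(P[...,1]<.35)
for lo,hi in((.040,.054),(.056,.07),(.024,.034),(.10,.125),(.125,.16)):
    mm=m&(P[...,2]>lo)&(P[...,2]<hi)
    for ce,s,l in blobs(mm.astype(np.uint8),25): print(lo,hi,ce.round(0),s[4],P[l].min(0),P[l].max(0))
E
```

```text
top green [155.9 168.9] 62 med [0.6027 0.3593 0.0706] z90 [0.0624 0.0749]
top green [376.7 199. ] 109 med [ 0.4819 -0.4169  0.05  ] z90 [0.0464 0.054 ]
top green [282.  215.2] 101 med [ 0.4323 -0.081   0.0508] z90 [0.0473 0.0542]
top green [312.7 217.2] 101 med [ 0.4229 -0.1884  0.0507] z90 [0.0468 0.0539]
top red0 [107.9 130.4] 75 med [0.7661 0.5505 0.013 ] z90 [0.0093 0.0462]
top red0 [101.3 156.1] 171 med [0.6737 0.5772 0.0134] z90 [0.008  0.0711]
top blue [301.2 171.1] 960 med [ 0.5935 -0.1645  0.0085] z90 [0.003  0.0311]
top yellow [233.5 169.3] 73 med [0.6032 0.0889 0.0386] z90 [0.0354 0.0414]
top yellow [163.7 218.6] 1373 med [0.4324 0.3447 0.0051] z90 [0.0008 0.0228]
top yellow [343.2 215.1] 73 med [ 0.4277 -0.2975  0.036 ] z90 [0.03   0.0498]
crate rect ((598.9227905273438, -153.05368041992188), (121.44097137451172, 124.06439208984375), 85.09058380126953)
yel rect38 ((602.465576171875, 89.80587005615234), (7.274959087371826, 129.16714477539062), 89.28128051757812) 25 ((605.3237915039062, 90.61315155029297), (7.3462395668029785, 130.4326934814453), 89.28129577636719)
yel rect
[... 2021 characters left out ...]
4 0.0406] [0.637  0.3499 0.0536]
0.04 0.054 [226. 187.] 227 [ 0.5262 -0.038   0.04  ] [0.6331 0.2458 0.0532]
0.056 0.07 [268. 109.] 53 [ 0.817  -0.0993  0.0564] [0.8219 0.0274 0.07  ]
0.056 0.07 [191. 169.] 166 [0.5292 0.2308 0.0568] [0.6749 0.2454 0.0685]
0.024 0.034 [213. 170.] 1222 [0.5394 0.09   0.024 ] [0.6689 0.233  0.0339]
0.024 0.034 [243. 169.] 305 [0.5382 0.0251 0.024 ] [0.6683 0.0795 0.034 ]
0.024 0.034 [284. 170.] 64 [ 0.5423 -0.1     0.0248] [ 0.6606 -0.0894  0.034 ]
0.1 0.125 [212. 113.] 122 [0.7707 0.1323 0.1   ] [0.8205 0.1854 0.1228]
0.125 0.16 [210. 107.] 72 [0.7826 0.1445 0.1261] [0.8148 0.1719 0.1567]
0.125 0.16 [236. 134.] 70 [0.684  0.065  0.1266] [0.7295 0.0796 0.1567]
```

```bash
cat >> h.py <<'E'
from scipy.spatial.transform import Rotation as Ro
def quat(phi,tilt=None):
    "tool down, finger line at angle phi; tilt=(axis,ang) world rotation"
    y=np.array([np.cos(phi),np.sin(phi),0]);z=np.array([0,0,-1.]);R=Ro.from_matrix(np.stack([np.cross(y,z),y,z],1))
    if tilt is not None: R=Ro.from_rotvec(tilt)*R
    return R.as_quat()
def go(p,phi,tilt=None,half=True):
    best=None
    for k in ((0,1) if half else (0,)):
        q=quat(phi+k*np.pi,tilt); j=env.solve_ik(p,q)
        if j is not None and (best is None or abs(j[6])<best[0]): best=(abs(j[6]),q)
    if best is None: raise RuntimeError('no ik %s %s'%(p,phi))
    env.move_ptp(p,best[1]); return best[1]
def st():
    s=env.read_state(); return 't%.1f pos%s F%s grip%.3f'%(s['time_s'],np.round(s['tool_pos'],4),np.round(s['force'],1),s['grip_width'])
def save(f,n,x0=0,x1=512,y0=0,y1=384,k=1.5):
    cv2.imwrite(f'pics/{n}.png',cv2.resize(f['frame'][y0:y1,x0:x1],None,fx=k,fy=k))
def tri(f,u,g,w):
    (o,d),(p,e)=ray(f,*u),ray(g,*w); A=np.stack([d,-e],1); s=np.linalg.lstsq(A,p-o,rcond=None)[0]
    a,b=o+d*s[0],p+e*s[1]; return (a+b)/2,np.linalg.norm(a-b)
E
python3 - <<'E'
from h import *
np.set_printoptions(precision=4,suppress=True)
D=np.load('f0.npz'); T={k[:-1]:D[k] for k in D if k[-1]=='T'}; S={k[:-1]:D[k] for k in D if k[-1]=='S'}
for a,b in(((376.7,199),(95.5,202.9)),((282,215.2),(214.2,195.6)),((312.7,217.2),(178.8,193)),((155.9,168.9),(384,232.1))): print(tri(T,a,S,b))
go([.60,-.15,.32],0); print(st())
f=cam('wrist'); save(f,'w1'); print(f['R'].round(3) if hasattr(f['R'],'round') else f['R'],f['t'],f['f'],f['cx'],f['cy'])
import pickle; pickle.dump(f,open('w1.pkl','wb'))
print(env.read_state()['joint_pos'])
E
```

```text
(array([ 0.4826, -0.4191,  0.044 ]), np.float64(0.0010237515594583016))
(array([ 0.4322, -0.0814,  0.0453]), np.float64(0.0004492541261159269))
(array([ 0.4228, -0.1891,  0.0451]), np.float64(0.0004702913183501426))
(array([0.604 , 0.3612, 0.067 ]), np.float64(0.0012221934973435603))
t3.2 pos[ 0.6004 -0.1487  0.3198] F[ 0.   0.1 -0.7] grip1.000
[[ 1.     0.002 -0.002]
 [ 0.003 -0.949  0.314]
 [-0.001 -0.314 -0.949]] [-0.5994 -0.2109  0.4182] 317.5088670565978 251.48021629570397 201.1663588697689
[-0.2509  0.4147  0.5891  1.7844 -0.2657  1.0227  0.4409]
```

View pics/w1.png

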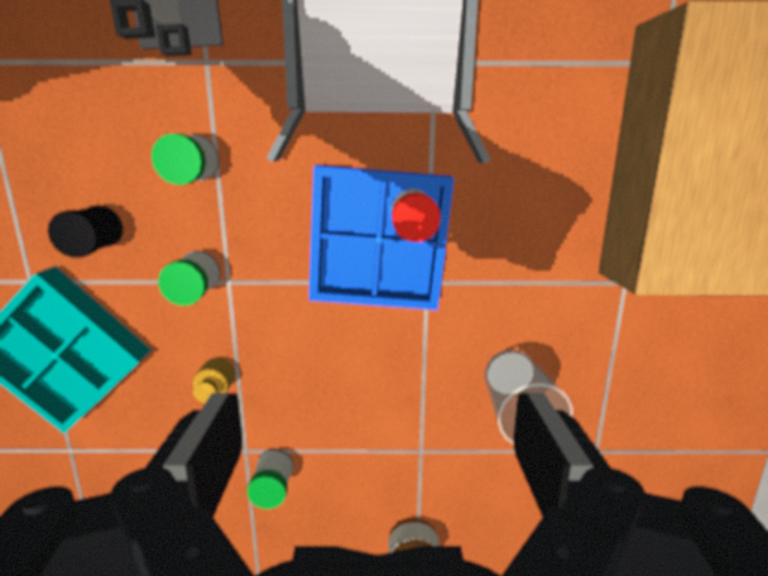

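The wrist view shows the blue crate (380,235) with a red cup in its uphill, +x pocket (415,215). Green cups are at (178,158), (183,282) and (267,490), the black cup at (72,232), brass at (210,385), and the teal crate is the decoy. I'll refine the crate pose and move the red cup.

```bash
cat >> h.py <<'E'
def crate(f):
    m=mask(f,'blue'); b=max(blobs(m,100),key=lambda b:b[1][4])[2].astype(np.uint8)
    c=np.concatenate([c[:,0] for c in cv2.findContours(b,cv2.RETR_EXTERNAL,cv2.CHAIN_APPROX_NONE)[0]])
    h=cv2.convexHull(c)[:,0]
    P=np.array([onplane(f,u,v,.03)[:2] for u,v in h],np.float32)*1000
    (x,y),s,a=cv2.minAreaRect(P); a=(a+45)%90-45
    return np.array([x,y])/1000,np.radians(90+a),s
def pockets(c,yaw): 
    R=np.array([[np.cos(yaw),-np.sin(yaw)],[np.sin(yaw),np.cos(yaw)]])
    return {(i,j):c+R@np.array([i*.028,j*.028]) for i in(1,-1) for j in(1,-1)}
def cap(f,c,z,near=None,n2=('red',)):
    m=mask(f,c)|(mask(f,'red0') if c=='red' else 0)
    out=[]
    for ce,s,l in blobs(m,60):
        P=np.array([onplane(f,u,v,z)[:2] for v,u in np.argwhere(l)]); out.append((P.mean(0).round(4),s[4]))
    return out
E
python3 - <<'E'
from h import *
import pickle
np.set_printoptions(precision=4,suppress=True)
f=pickle.load(open('w1.pkl','rb'))
print(-np.array(f['R']).T@f['t'])
c,yaw,s=crate(f);print('crate',c,np.degrees(yaw),s); print(pockets(c,yaw))
print('green',cap(f,'green',.05)); print('red',cap(f,'red',.055))
P=cloud(f)
for r in ('green','red','red0'):
  for ce,sz,l in blobs(mask(f,r),60): print(r,ce,np.median(P[l],0))
b=mask(f,'blue')>0; print('rim z', np.percentile(P[b][:,2],[5,50,80,95]))
E
```

```text
[ 0.6003 -0.0676  0.4623]
crate [ 0.6008 -0.1508] 85.5206527709961 (122.97696685791016, 122.23613739013672)
{(1, 1): array([ 0.5751, -0.1207]), (1, -1): array([ 0.6309, -0.1251]), (-1, 1): array([ 0.5707, -0.1765]), (-1, -1): array([ 0.6265, -0.1809])}
green [(array([ 0.434 , -0.0792]), np.int32(916)), (array([ 0.4245, -0.1856]), np.int32(737)), (array([ 0.4844, -0.4109]), np.int32(513))]
red [(array([ 0.6338, -0.1268]), np.int32(639))]
green [118.3581 105.6223] [ 0.4341 -0.0795  0.0501]
green [121.5183 187.8792] [ 0.4248 -0.1856  0.05  ]
green [177.6979 325.924 ] [ 0.4841 -0.411   0.0497]
red0 [277.9661 144.7475] [ 0.6339 -0.1278  0.055 ]
rim z [0.0038 0.0059 0.0293 0.0307]
```

```bash
cat >> h.py <<'E'
def pick(xy,z,phi,force=30):
    q=go([*xy,z+.09],phi); env.movel([*xy,z],feed=.2); env.gripper_close(force); env.movel([*xy,z+.09],feed=.25); print('pick',st())
def place(xy,z,phi):
    go([*xy,z+.06],phi); r=env.movel([*xy,z],feed=.12,max_force=8); print('place',r,st()); env.let_go(); env.movel([*xy,z+.09],feed=.25)
E
python3 - <<'E'
from h import *
pick([.6333,-.127],.031,np.radians(130.5)); 
go([.50,.10,.22],np.radians(90))
place([.432,.340],.033,np.radians(90))
T=cam('top'); print([x for x in cap(T,'red',.054)]); print(cap(T,'green',.05),crate(T)); save(T,'t2',100,420,120,290,2.4); print(st())
E
```

```text
pick t5.7 pos[ 0.6334 -0.1267  0.1216] F[-0.9  0.8 -1.7] grip0.477
place True t8.7 pos[0.4313 0.3383 0.0311] F[-0.8 -1.1  4.9] grip0.478
[]
[(array([0.6074, 0.3648]), np.int32(65)), (array([ 0.4819, -0.4166]), np.int32(108)), (array([ 0.4317, -0.0811]), np.int32(100)), (array([ 0.4222, -0.1885]), np.int32(100))] (array([ 0.59891431, -0.15315213]), np.float64(1.4851108497763057), (121.2433853149414, 124.06439208984375))
t9.7 pos[0.4318 0.3393 0.1228] F[ 0.2 -1.  -0.4] grip0.999
```

View pics/t2.png

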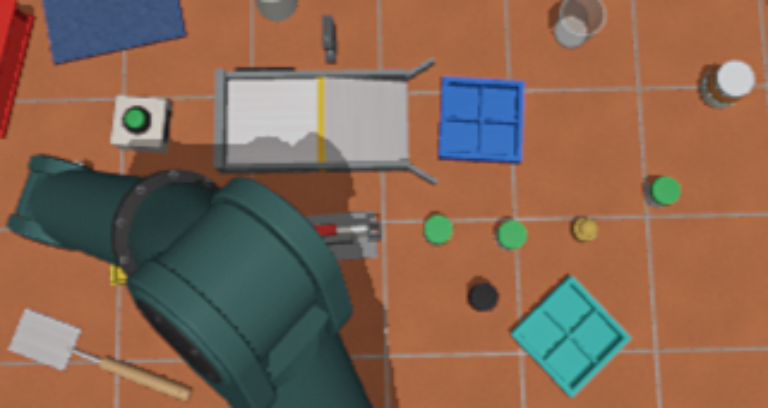

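```bash
cat > load.py <<'E'
from h import *
np.set_printoptions(precision=4,suppress=True)
def look():
    go([.60,-.15,.32],0); f=cam('wrist'); return f,crate(f),cap(f,'green',.05)
order=[((1,1),0),((1,-1),90),((-1,1),0)]
for i,(pk,ph) in enumerate(order):
    f,(c,yaw,s),g=look(); print('crate',c,np.degrees(yaw),s,g)
    out=[a for a,n in g if np.hypot(*(a-c))>.075]
    if not out: break
    t=max(out,key=lambda a:a[1]); pick(t,.026,np.radians(ph))
    w=env.read_state()['grip_width']
    if not .4<w<.55: print('bad grip'); break
    P=pockets(c,yaw)[pk]; place(P,.033,yaw+np.pi/4)
f,(c,yaw,s),g=look(); print('crate',c,np.degrees(yaw),s,g,st()); save(f,'w2')
E
python3 load.py
```

```text
crate [ 0.6008 -0.1507] 85.56495666503906 (123.06190490722656, 122.35971069335938) [(array([ 0.434 , -0.0791]), np.int32(921)), (array([ 0.4245, -0.1855]), np.int32(737)), (array([ 0.4845, -0.4109]), np.int32(509))]
pick t14.4 pos[ 0.4342 -0.0795  0.1168] F[-0.6  0.5 -0.9] grip0.478
place True t15.6 pos[ 0.5724 -0.1201  0.0317] F[-0.4  0.6  4.2] grip0.481
crate [ 0.6008 -0.1508] 85.57603454589844 (122.91871643066406, 122.63390350341797) [(array([ 0.571 , -0.1198]), np.int32(795)), (array([ 0.4246, -0.1855]), np.int32(737)), (array([ 0.4845, -0.4109]), np.int32(516))]
pick t20.3 pos[ 0.4248 -0.1856  0.1169] F[ 0.8  0.4 -1.1] grip0.477
place True t21.7 pos[ 0.6281 -0.1259  0.0318] F[-0.5  0.9  3.8] grip0.482
crate [ 0.6005 -0.1507] 85.73088073730469 (123.0724868774414, 122.29989624023438) [(array([ 0.5711, -0.1196]), np.int32(812)), (array([ 0.6254, -0.1267]), np.int32(781)), (array([ 0.4843, -0.4109]), np.int32(515))]
pick t26.5 pos[ 0.4842 -0.4112  0.1167] F[-1.  -0.3 -1.9] grip0.483
place True t28.0 pos[ 0.5699 -0.1781  0.0319] F[-1.  -0.5  4.9] grip0.484
crate [ 0.6009 -0.1508] 85.6501235961914 (122.94173431396484, 122.35543060302734) [(array([ 0.571 , -0.1196]), np.int32(802)), (array([ 0.6254, -0.1268]), np.int32(783)), (array([ 0.5653, -0.1807]), np.int32(711))] t29.9 pos[ 0.5982 -0.1506  0.317 ] F[ 0.8  0.2 -0.4] grip0.999
```

View pics/w2.png

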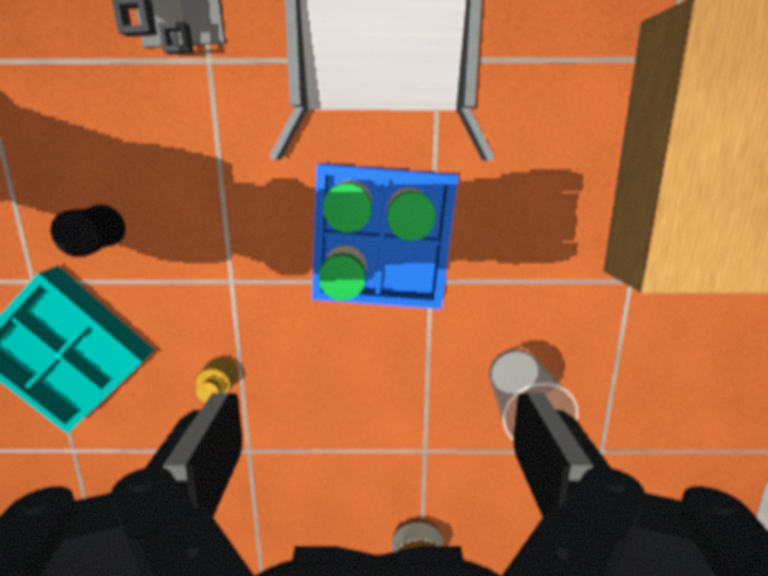

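All three green cups stand in the crate at (347,207), (411,215) and (342,275). Next I'll measure the dock, gate and pins close up.

```bash
cat > dk.py <<'E'
from h import *
import pickle
np.set_printoptions(precision=4,suppress=True)
f=cam('wrist'); P=cloud(f)
for ce,s,l in blobs(mask(f,'green'),100): print('cap z',np.median(P[l],0))
go([.62,-.02,.36],0); a=cam('wrist'); save(a,'w3'); T=cam('top')
go([.60,-.08,.36],0); a2=cam('wrist')
go([.45,.00,.34],0); b=cam('wrist'); save(b,'w4')
pickle.dump((a,b,T,a2),open('dk.pkl','wb'))
print('red top',[ (ce,np.median(cloud(T)[l],0)) for ce,s,l in blobs(mask(T,'red')|mask(T,'red0'),20)])
for n,f in(('a',a),('a2',a2),('b',b)):
    P=cloud(f)
    for ce,s,l in blobs(mask(f,'yellow'),60):
        q=P[l]; q=q[abs(q[:,2]-.038)<.004]
        if len(q)<50: continue
        print(n,'lip',ce,np.median(q,0),cv2.minAreaRect((q[:,:2]*1000).astype(np.float32)),rect(f,l,.038))
    for ce,s,l in blobs(mask(f,'red')|mask(f,'red0'),100): print(n,'red',ce,s[4],np.median(P[l],0))
    ok=(f['range_z']>0)&(P[...,1]>-.1)&(P[...,1]<.26)&(P[...,0]>.35)&(P[...,0]<.75)
    for lo,hi in((.043,.052),(.058,.066),(.132,.14),(.060,.07)):
        m=ok&(P[...,2]>lo)&(P[...,2]<hi)
        for ce,s,l in blobs(m.astype(np.uint8),60): 
            q=P[l]; print(n,lo,hi,ce.round(),s[4],np.percentile(q,2,0),np.percentile(q,98,0),cv2.minAreaRect((q[:,:2]*1000).astype(np.float32)))
print(st())
E
python3 dk.py
```

```text
cap z [ 0.5716 -0.1192  0.055 ]
cap z [ 0.6249 -0.1257  0.0549]
cap z [ 0.5654 -0.1793  0.0549]
red top [(array([108.    , 127.8684]), array([0.7747, 0.5478, 0.0195]))]
a lip [238.2527  73.0584] [0.5999 0.0912 0.0381] ((601.3969116210938, 91.69712829589844), (11.376362800598145, 131.8953857421875), 89.93597412109375) ((601.405029296875, 91.85124969482422), (132.50631713867188, 11.336810111999512), 0.08070141822099686)
a red [433.2394   2.4296] 142 [0.7943 0.1485 0.1485]
a red [78.2192 61.7357] 1063 [0.4316 0.0964 0.1295]
a 0.043 0.052 [187.  82.] 1131 [ 0.5272 -0.0335  0.044 ] [0.5356 0.1721 0.0499] ((531.2261352539062, 67.98424530029297), (214.58790588378906, 8.581182479858398), 89.64656829833984)
a 0.043 0.052 [291.  82.] 1076 [ 0.6668 -0.0346  0.0446] [0.6751 0.1717 0.0497] ((671.13818359375, 67.93119812011719), (214.56358337402344, 8.385127067565918), 89.67817687988281)
a 0.043 0.052 [114.  60.] 247 [0.4357 0.0508 0.0433] [0.441  0.1555 0.0519] ((438.38031005859375, 102.7420425415039), (1.9821544885635376, 109.05094909667969), 2.6885008811950684)
a 0.058 0.066 [107.  61.] 494 [0.
[... 4364 characters left out ...]
.1562 0.0677] ((415.50384521484375, 144.65525817871094), (6.193575859069824, 23.495784759521484), 2.6848204135894775)
b 0.06 0.07 [238.  75.] 596 [0.4287 0.0487 0.063 ] [0.44   0.1553 0.0678] ((434.0354919433594, 99.72430419921875), (9.10008430480957, 115.81543731689453), 2.7132928371429443)
b 0.06 0.07 [450. 102.] 322 [0.6838 0.0677 0.0614] [0.7158 0.0821 0.0693] ((699.9837036132812, 74.29309844970703), (33.87416458129883, 15.645273208618164), 0.09249633550643921)
b 0.06 0.07 [227. 118.] 64 [0.417  0.0476 0.0645] [0.4224 0.0624 0.0676] ((419.7705078125, 54.98030090332031), (6.087930679321289, 15.12862491607666), 3.6328816413879395)
t31.8 pos[0.4516 0.0001 0.3406] F[ 0.1 -0.8  0.2] grip0.999
```

View pics/w3.png

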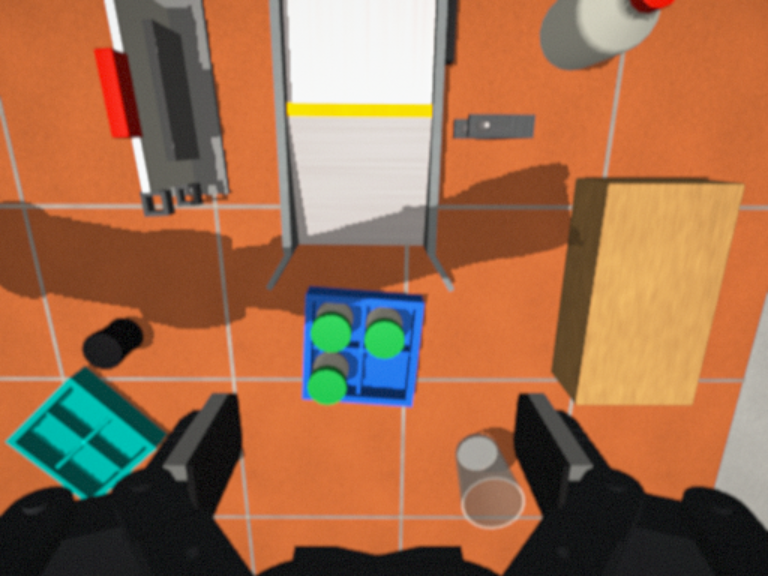

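View pics/w4.png

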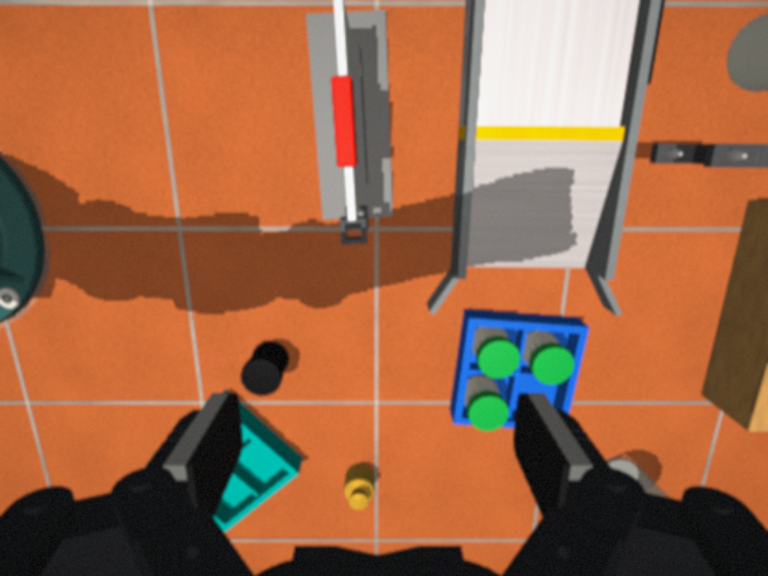

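Lip at (360,110) in w3, the post with its pin at (487,125), and the gate's knuckles at (355,230) in w4. The dock origin comes out at about (0.601, 0.097), yaw about 90°. Now the push, with open fingers and the tool tilted back.

```bash
cat >> h.py <<'E'
TH=np.radians(25); OX,OY=.6012,.0972
def tcp(rx,tip): return [OX,OY+rx-.0045,tip-.0164]   # crate rear x in dock, finger front-corner height
def cratez(f):
    P=cloud(f); b=(mask(f,'blue')>0)&(P[...,0]>.52)&(P[...,0]<.68); q=P[b]
    if len(q)<30: return 'few'
    out=[]
    for y0 in np.arange(-.25,.25,.02):
        s=q[(q[:,1]>=y0)&(q[:,1]<y0+.02)]
        if len(s)>8: out.append((round(y0+.01,2),np.percentile(s[:,2],95).round(4)))
    return out
E
cat > push1.py <<'E'
from h import *
np.set_printoptions(precision=4,suppress=True)
wp=[(-.335,.020),(-.150,.020),(-.137,.024),(-.085,.036),(-.078,.041)]
for r,t in wp+[(-.06,.058),(.006,.046)]:
    if env.solve_ik(tcp(r,t),quat(0,[TH,0,0])) is None and env.solve_ik(tcp(r,t),quat(np.pi,[TH,0,0])) is None: print('no ik',r,t); raise SystemExit
p=tcp(*wp[0]); go([p[0],p[1],.25],0,[TH,0,0]); print(env.read_state()['joint_pos'])
print(env.movel(p,feed=.2,max_force=15),st())
for r,t in wp[1:]:
    h=env.movel(tcp(r,t),feed=.08,max_force=30); print(r,t,h,st())
    if h: break
w=cam('wrist'); T=cam('top'); save(w,'w5')
for f in(w,T): print(cratez(f))
E
python3 push1.py
```

```text
[ 0.7698  0.6111 -0.4359  1.6448 -0.1781  1.1079  0.481 ]
False t34.4 pos[ 0.6023 -0.2426  0.0049] F[ 0.4 -0.7 -0.2] grip1.001
-0.15 0.02 True t35.6 pos[ 0.6028 -0.1661  0.0031] F[ 0.2 -1.6  1.6] grip1.001
[(np.float64(-0.16), np.float64(0.0311)), (np.float64(-0.14), np.float64(0.0303)), (np.float64(-0.12), np.float64(0.0303)), (np.float64(-0.1), np.float64(0.0304)), (np.float64(-0.08), np.float64(0.0307)), (np.float64(-0.06), np.float64(0.0309)), (np.float64(-0.04), np.float64(0.0309))]
[(np.float64(-0.16), np.float64(0.0339)), (np.float64(-0.14), np.float64(0.0323)), (np.float64(-0.12), np.float64(0.0329)), (np.float64(-0.1), np.float64(0.0309)), (np.float64(-0.08), np.float64(0.0356)), (np.float64(-0.06), np.float64(0.0345)), (np.float64(-0.04), np.float64(0.035))]
```

View pics/w5.png

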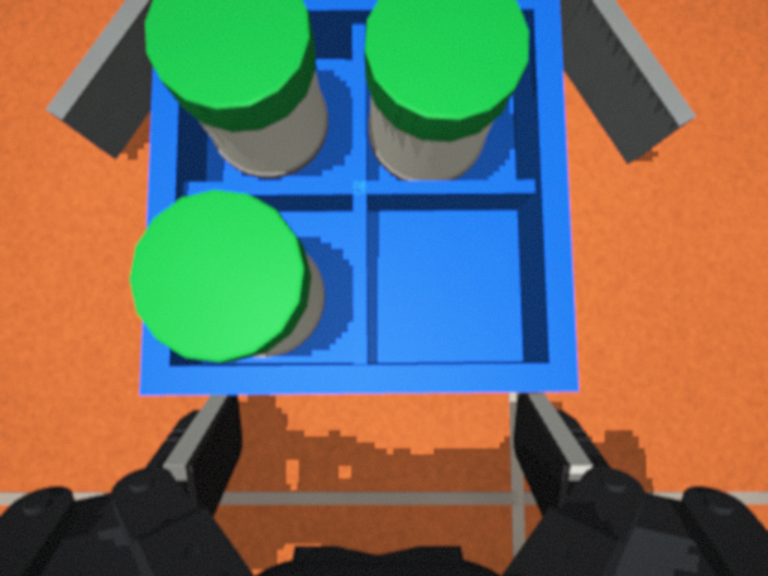

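The crate has squared up to the fingers, both guides are clear, and its front is at the ramp foot. Continuing slower.

```bash
cat > push2.py <<'E'
from h import *
np.set_printoptions(precision=4,suppress=True)
wp=[(-.150,.020),(-.137,.024),(-.085,.038),(-.078,.041)]
y=env.read_state()['tool_pos'][1]
for r,t in wp:
    if tcp(r,t)[1]<y: continue
    for k in range(3):
        h=env.movel(tcp(r,t),feed=.04,max_force=35); print(r,t,h,st())
        if not h: break
    if h: break
w=cam('wrist'); save(w,'w6',k=1); print(cratez(w))
E
python3 push2.py
```

```text
-0.15 0.02 True t36.7 pos[ 0.6028 -0.1669  0.0016] F[ 0.4 -0.8  1.3] grip1.001
-0.15 0.02 True t37.6 pos[ 0.603  -0.1674  0.001 ] F[ 0.3 -2.2  1. ] grip0.998
-0.15 0.02 True t38.5 pos[ 0.6034 -0.168   0.0006] F[ 0.3 -1.1  0.8] grip1.003
[(np.float64(-0.16), np.float64(0.031)), (np.float64(-0.14), np.float64(0.0308)), (np.float64(-0.12), np.float64(0.0305)), (np.float64(-0.1), np.float64(0.0306)), (np.float64(-0.08), np.float64(0.0309)), (np.float64(-0.06), np.float64(0.0311)), (np.float64(-0.04), np.float64(0.0239))]
```

```bash
cat > p3.py <<'E'
from h import *
np.set_printoptions(precision=4,suppress=True)
w=cam('wrist'); print(crate(w)); 
P=cloud(w); 
for lo,hi in((.02,.034),): 
    for s in(-1,1):
        m=(P[...,2]>lo)&(P[...,2]<hi)&(mask(w,'blue')==0)&(s*(P[...,0]-.601)>.062)&(P[...,1]>-.1)
        if m.sum()>20: print('flare',s,m.sum(),P[m].min(0),P[m].max(0))
p=env.read_state()['tool_pos']
for i in range(1,5):
    env.movel([OX,p[1]+.002*i,.010],feed=.02); s=env.read_state(); print(s['tool_pos'],s['force'],s['wrist_torque'])
    if np.linalg.norm(s['force'])>40: break
E
python3 p3.py
```

```text
(array([ 0.5975, -0.1066]), np.float64(1.5915113341822928), (124.94844818115234, 111.12651062011719))
flare -1 2835 [ 0.503  -0.0994  0.02  ] [ 0.5373 -0.0483  0.0321]
flare 1 2744 [ 0.6686 -0.0834  0.02  ] [ 0.6982 -0.0445  0.0313]
[ 0.6009 -0.1666  0.0101] [-0.5663 -4.9411  0.029 ] [-1.2503  0.1072  0.0337]
[ 0.6012 -0.164   0.0101] [-0.6673 -3.9698  0.6235] [-1.1841  0.0578 -0.0169]
[ 0.6013 -0.1619  0.01  ] [-0.2246 -3.4836  0.558 ] [-1.2278  0.0351 -0.0064]
[ 0.6013 -0.1599  0.01  ] [ 0.8664 -4.7813  0.7519] [-1.141  -0.0577 -0.0071]
```

```bash
python3 - <<'E'
from h import *
f=cam('top'); save(f,'t3',200,360,110,230,5)
f=cam('scene'); save(f,'s3',120,340,190,290,3.6)
E
```

```text
(no output)
```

View pics/s3.png

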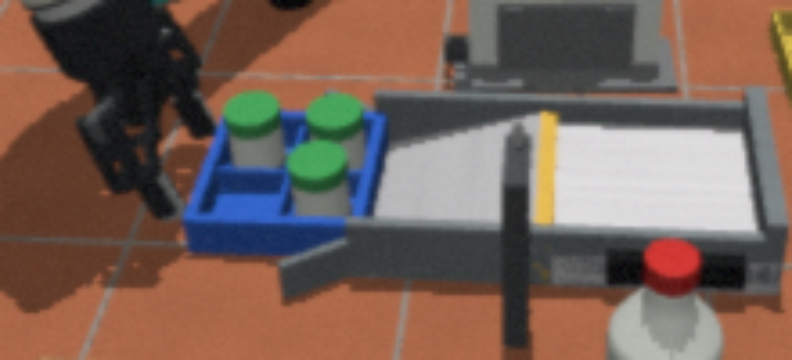

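The earlier stops were the fingertips scraping the bench. At 8 mm higher the push takes only about 5 N. Continuing.

```bash
sed -i 's/tip-.0164\]/tip-.008]/' h.py; cat > push4.py <<'E'
from h import *
np.set_printoptions(precision=4,suppress=True)
wp=[(-.150,.018),(-.137,.020),(-.110,.026),(-.085,.035),(-.078,.040)]
y=env.read_state()['tool_pos'][1]
wp=[(-.2465,.020)]+wp
for r,t in wp:
    if tcp(r,t)[1]<y: continue
    h=env.movel(tcp(r,t),feed=.05,max_force=30); print(r,t,h,st())
    if h: break
w=cam('wrist'); save(w,'w6',k=1.2); print(cratez(w),crate(w))
E
python3 push4.py
```

```text
-0.2465 0.02 False t40.4 pos[ 0.6007 -0.1524  0.012 ] F[ 0.1 -1.5 -0.4] grip1.000
-0.15 0.018 False t42.5 pos[ 0.6026 -0.059   0.0105] F[ 0.8 -4.4  3.1] grip1.000
-0.137 0.02 False t42.9 pos[ 0.6029 -0.0462  0.0125] F[ 0.3 -5.5  3.5] grip1.005
-0.11 0.026 False t43.6 pos[ 0.6045 -0.0231  0.019 ] F[  0.2 -11.2   8.7] grip1.000
-0.085 0.035 False t44.3 pos[0.6036 0.0055 0.0279] F[ 0.6 -6.5  4.5] grip0.997
-0.078 0.04 False t44.6 pos[0.6029 0.0135 0.0324] F[ 2.1 -4.5  1.6] grip0.999
[(np.float64(0.02), np.float64(0.0529)), (np.float64(0.04), np.float64(0.0581)), (np.float64(0.06), np.float64(0.0636)), (np.float64(0.08), np.float64(0.0687)), (np.float64(0.1), np.float64(0.0744)), (np.float64(0.12), np.float64(0.0779)), (np.float64(0.14), np.float64(0.0571))] (array([0.6005, 0.0847]), np.float64(1.5354254196189547), (140.3642578125, 170.95506286621094))
```

View pics/w6.png

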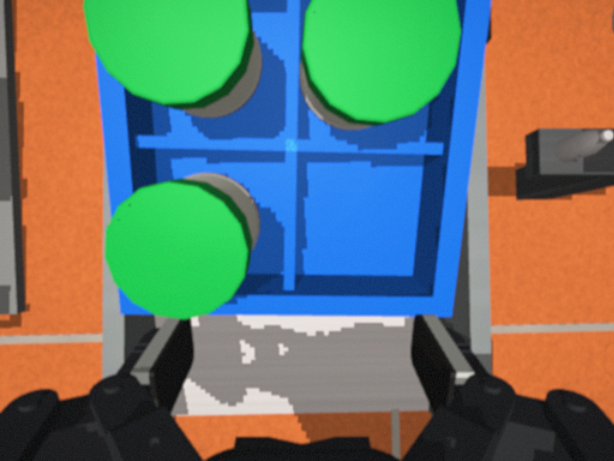

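The crate is on the ramp, square between the guides and pitched about 15°, with all cups upright. I'll step towards the tipping point and check the pitch each time.

```bash
cat > push5.py <<'E'
from h import *
np.set_printoptions(precision=4,suppress=True)
def slope(w):
    z=cratez(w); a=np.array([v for v in z if v[0]<=z[0][0]+.09]); return np.polyfit(a[:,0],a[:,1],1)[0],z[0]
for r in np.arange(-.074,-.050,.003):
    h=env.movel(tcp(r,.042),feed=.04,max_force=30); w=cam('wrist'); s,z0=slope(w); print(round(r,4),h,st(),'slope %.3f'%s,z0)
    if h or s<.1: break
save(w,'w7',k=1.2)
E
python3 push5.py
```

```text
-0.074 False t45.0 pos[0.603  0.017  0.0342] F[ 2.4 -5.9  2.8] grip0.996 slope 0.241 (np.float64(0.02), np.float64(0.0545))
-0.071 False t45.3 pos[0.603  0.0195 0.034 ] F[ 0.7 -6.7  1.4] grip0.996 slope 0.252 (np.float64(0.02), np.float64(0.0542))
-0.068 False t45.6 pos[0.603  0.0221 0.034 ] F[ 1.  -6.5  2.4] grip0.997 slope 0.272 (np.float64(0.02), np.float64(0.0537))
-0.065 False t45.9 pos[0.603  0.0245 0.034 ] F[ 1.2 -8.2  3.4] grip1.002 slope 0.284 (np.float64(0.02), np.float64(0.0533))
-0.062 False t46.2 pos[0.6032 0.0259 0.0341] F[  0.6 -11.1   6.1] grip0.999 slope 0.284 (np.float64(0.02), np.float64(0.0534))
-0.059 False t46.5 pos[0.6034 0.0274 0.0344] F[ -1.2 -13.2  10.1] grip0.999 slope 0.286 (np.float64(0.02), np.float64(0.053))
-0.056 False t46.8 pos[0.6039 0.0294 0.0347] F[ -1.4 -16.4  13.1] grip1.000 slope 0.315 (np.float64(0.04), np.float64(0.0563))
-0.053 False t47.1 pos[0.6046 0.0313 0.0351] F[ -2.3 -18.   16. ] grip1.002 slope 0.310 (np.float64(0.04), np.float64(0.0567))
```

```bash
cat > push6.py <<'E'
from h import *
from push5s import slope
np.set_printoptions(precision=4,suppress=True)
def stp(y,z,feed=.05):
    h=env.movel([OX,y,z],feed=feed,max_force=35); w=cam('wrist'); s,z0=slope(w); print(y,z,h,st(),'slope %.3f'%s,z0); return h,s,w
stp(.026,.034); stp(.022,.020)
for i in range(7):
    h,s,w=stp(.027+.004*i,.021+.0035*i)
    if h or s<.1: break
save(w,'w7',k=1.2)
E
python3 - <<'E'
s=open('push5.py').read(); i=s.index('def slope'); j=s.index('for r in'); open('push5s.py','w').write('from h import *\n'+s[i:j])
E
python3 push6.py
```

```text
0.026 0.034 False t47.6 pos[0.6    0.028  0.0337] F[-0.4  0.6 -1.5] grip0.998 slope -0.142 (np.float64(0.04), np.float64(0.076))
0.022 0.02 False t48.1 pos[0.6011 0.0221 0.0197] F[0.6 0.2 1. ] grip1.005 slope -0.143 (np.float64(0.04), np.float64(0.0762))
0.027 0.021 False t48.4 pos[0.6013 0.0276 0.0213] F[ 1.1 -0.7 -0.5] grip0.999 slope -0.140 (np.float64(0.04), np.float64(0.076))
```

View pics/w7.png

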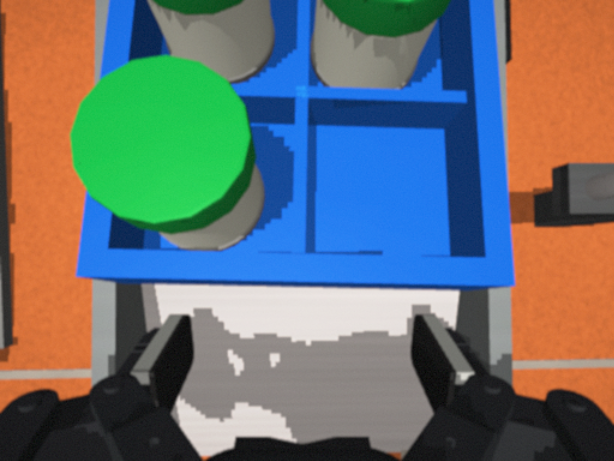

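The crate has tipped over the lip, nose down with its rear rim at z 0.076 (row ~275), cups upright. I'll raise the fingers and push it home.

```bash
cat > push7.py <<'E'
from h import *
from push5s import slope
np.set_printoptions(precision=4,suppress=True)
env.movel([OX,.018,.022]); env.movel([OX,.018,.052]); 
for y,z in((.045,.052),(.065,.048),(.082,.044),(.090,.042),(.096,.041),(.100,.041),(.104,.041),(.108,.041)):
    h=env.movel([OX,y,z],feed=.05,max_force=30); w=cam('wrist'); s,z0=slope(w); print(y,z,h,st(),'slope %.3f'%s,z0)
    if h or (abs(s)<.04 and z0[1]<.062): break
print(cratez(w)); save(w,'w8',k=1.2)
E
python3 push7.py
```

```text
0.045 0.052 False t49.7 pos[0.6011 0.0452 0.052 ] F[ 0.5 -0.1  0.1] grip1.002 slope 0.172 (np.float64(0.04), np.float64(0.0453))
0.065 0.048 False t50.3 pos[0.6007 0.0661 0.0479] F[ 1.1 -0.   0.5] grip1.002 slope -0.109 (np.float64(0.08), np.float64(0.071))
0.082 0.044 False t50.9 pos[0.6008 0.0827 0.0439] F[-0.1  0.5 -0.4] grip0.999 slope -0.090 (np.float64(0.08), np.float64(0.0696))
0.09 0.042 False t51.2 pos[0.601  0.0904 0.0419] F[ 0.2 -0.7 -0.5] grip0.995 slope -0.085 (np.float64(0.1), np.float64(0.0686))
0.096 0.041 False t51.6 pos[0.6009 0.0966 0.041 ] F[ 0.6 -0.8 -0.3] grip0.996 slope -0.005 (np.float64(0.1), np.float64(0.0588))
[(np.float64(0.1), np.float64(0.0588)), (np.float64(0.12), np.float64(0.0584)), (np.float64(0.14), np.float64(0.058)), (np.float64(0.16), np.float64(0.0582)), (np.float64(0.18), np.float64(0.0584)), (np.float64(0.2), np.float64(0.0586)), (np.float64(0.22), np.float64(0.0587))]
```

The crate sits flat at rim height 0.058. Now I'll back off, check it, and measure the gate grip and pins from close by.

```bash
cat > g1.py <<'E'
from h import *
import pickle
np.set_printoptions(precision=4,suppress=True)
p=env.read_state()['tool_pos']; env.movel([p[0],p[1]-.05,p[2]+.01]); env.movel([p[0],p[1]-.05,.22])
for n,pos,ph in(('grasp',[.430,.10,.10],np.pi+.05),('up',[.430,.10,.2],np.pi+.05),('mid',[.52,.075,.22],-np.pi/2),('place',[.611,.075,.18],-np.pi/2),('low',[.611,.075,.15],-np.pi/2),('view',[.611,.075,.24],-np.pi/2),('vg',[.43,.15,.26],np.pi)):
    j=env.solve_ik(pos,quat(ph)); print(n,None if j is None else j)
go([.60,.02,.30],0); w=cam('wrist'); print(crate(w),cratez(w)); P=cloud(w)
b=(mask(w,'blue')>0)&(abs(P[...,2]-.058)<.004); q=P[b]; print('rim y',np.percentile(q[:,1],[1,99]),'x',np.percentile(q[:,0],[1,99]))
save(w,'w9')
print([np.median(P[l],0) for c,s,l in blobs(mask(w,'green'),100)])
env.move_ptp([.43,.17,.26],quat(np.pi)); g=cam('wrist'); save(g,'w10'); pickle.dump(g,open('g.pkl','wb')); P=cloud(g)
m=((mask(g,'red')|mask(g,'red0'))>0)&(P[...,2]>.125)&(abs(P[...,0]-.43)<.08)
q=P[m]; print('grip',len(q),q.mean(0),cv2.minAreaRect((q[:,:2]*1000).astype(np.float32)))
print(st())
E
python3 g1.py
```

```text
grasp [-0.8898  0.6243  0.7857  2.3523 -0.9674  0.5261 -2.4015]
up [-0.9474  0.3793  0.7979  2.2774 -0.4573  0.6439 -2.9031]
mid [-0.4466  0.3675  0.2809  2.0763 -0.1522  0.7168 -1.6393]
place [-0.4179  0.5336  0.3149  1.9153 -0.2388  0.7288 -1.5357]
low [-0.4195  0.5755  0.3197  1.9352 -0.2778  0.6734 -1.5001]
view [-0.4012  0.4555  0.2859  1.8657 -0.1669  0.8435 -1.6025]
vg [-1.2634  0.3612  1.0743  2.1925 -0.4387  0.8207 -3.0496]
(array([0.6049, 0.1535]), np.float64(1.5576826552712375), (108.79857635498047, 132.1128692626953)) [(np.float64(0.1), np.float64(0.0596)), (np.float64(0.12), np.float64(0.0585)), (np.float64(0.14), np.float64(0.0584)), (np.float64(0.16), np.float64(0.0584)), (np.float64(0.18), np.float64(0.0588)), (np.float64(0.2), np.float64(0.0589))]
rim y [0.0992 0.1989] x [0.5432 0.666 ]
[array([0.5745, 0.1846, 0.083 ]), array([0.6278, 0.1816, 0.0829]), array([0.5719, 0.1302, 0.083 ])]
grip 916 [0.4274 0.0979 0.1308] ((427.0867919921875, 96.56716918945312), (12.360404014587402, 57.55234146118164), 2.6812472343444824)
t56.0 pos[0.4302 0.1696 0.2599] F[-1.   0.   0.7] grip1.003
```

View pics/w10.png

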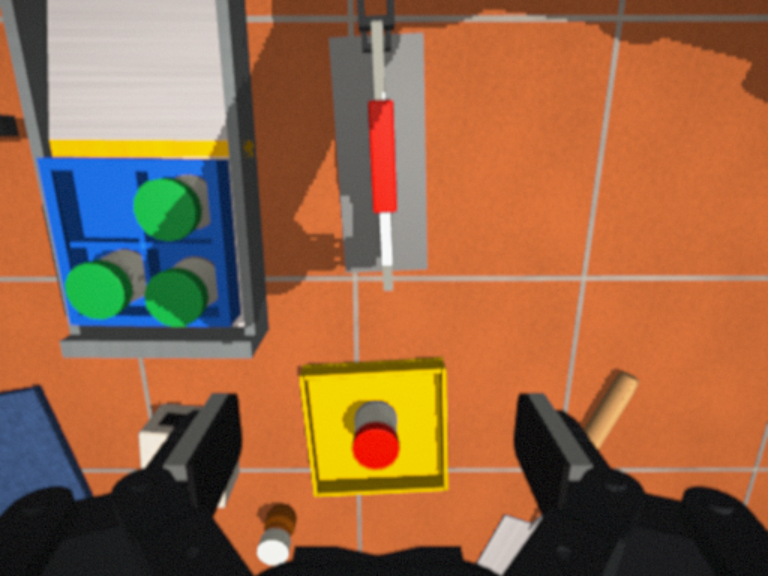

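All in place: red cup standing in the tray (375,440), crate behind the lip (145,240), gate grip at (382,155). Grasping the gate with the camera on the knuckle side.

```bash
cat > g2.py <<'E'
from h import *
import pickle
np.set_printoptions(precision=4,suppress=True)
ph=np.pi+.0468; x,y=.4272,.0970
env.move_ptp([x,y,.18],quat(ph)); print(env.read_state()['joint_pos'])
print(env.movel([x,y,.102],feed=.1,max_force=12),st())
env.gripper_close(70); print(st())
print(env.movel([x,y,.24],feed=.12,max_force=25),st())
for a in np.linspace(ph-2*np.pi,-np.pi/2,4)[1:]: 
    k=(a+np.pi-.0468)/(np.pi/2-.0468); 
    env.move_ptp([x+(.53-x)*k,y+(.075-y)*k,.24],quat(a))
print(st(),env.read_state()['joint_pos'])
env.movel([.555,.075,.185],feed=.12); print(st())
w=cam('wrist'); save(w,'w11'); pickle.dump(w,open('gw.pkl','wb'))
E
python3 g2.py
```

```text
[ 0.3301  0.4257 -0.8353  2.254   0.5211  0.6604  2.3027]
False t57.4 pos[0.4277 0.0975 0.1025] F[ 0.5 -0.1  0.6] grip1.002
t58.1 pos[0.4275 0.097  0.1023] F[-1.2 -0.2  3.9] grip0.151
False t59.4 pos[0.4266 0.0967 0.2393] F[-0.1  0.1 -1.5] grip0.152
t64.0 pos[0.5295 0.0747 0.2399] F[ 0.1  1.  -1.3] grip0.144 [-0.9336  0.5214  1.0085  2.0552 -0.5801  0.8791 -1.1696]
t64.7 pos[0.5547 0.0747 0.1849] F[-0.   0.1 -1.8] grip0.146
```

View pics/w11.png

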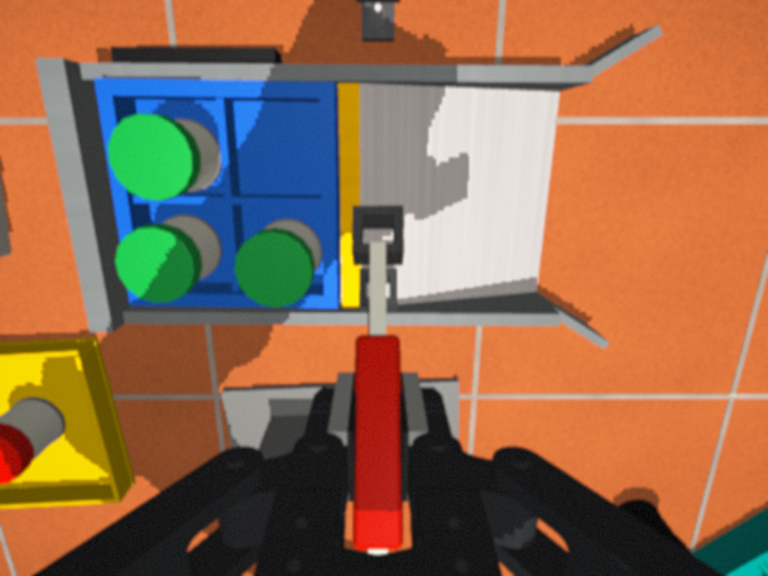

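The gate hangs straight in the grip: upper knuckle at (378,235), upper pin at (378,8). Measuring both in this one picture.

```bash
cat > g3.py <<'E'
from h import *
import pickle,sys
np.set_printoptions(precision=4,suppress=True)
def meas(w,v=True):
    P=cloud(w); s=env.read_state(); t=s['tool_pos']
    h=hsv(w); dark=(h[...,2]<110)
    m=dark&(abs(P[...,2]-.180)<.012)&(P[...,0]>t[0]+.055)&(P[...,0]<t[0]+.105)&(abs(P[...,1]-t[1])<.02)
    n=None
    b=blobs(m.astype(np.uint8),60)
    if b:
        l=max(b,key=lambda b:b[1][4])[2]; q=P[l]; z=np.median(q[:,2]); n=rect(w,l,z); print('kn z',z,len(q),n)
    m=(P[...,2]>.139)&(P[...,2]<.160)&(P[...,0]>.67)&(P[...,0]<.72)&(abs(P[...,1]-.075)<.02)&(P[...,0]>t[0]+.10)
    if m.sum()>3: q=P[m]; print('pin',len(q),q.mean(0),np.median(q,0),q.min(0),q.max(0), rect(w,m,.150))
    m=(abs(P[...,2]-.136)<.003)&(P[...,0]>.67)&(P[...,0]<.74)&(abs(P[...,1]-.075)<.02)
    if m.sum()>20: q=P[m]; print('bracket',len(q),np.percentile(q,2,0),np.percentile(q,98,0))
    lm=(h[...,2]>140)&(h[...,1]<60)&(abs(P[...,2]-.191)<.006)&(abs(P[...,1]-t[1])<.02)
    q=P[lm]
    if len(q)>20: print('leaf',len(q),q.mean(0),np.degrees(np.arctan(np.polyfit(q[:,0],q[:,1],1)[0])))
if __name__=='__main__':
    w=pickle.load(open('gw.pkl','rb')); meas(w)
    env.movel([.555,.075,.183],feed=.1); env.movel([.580,.075,.183],feed=.1); w=cam('wrist'); print(st()); meas(w); save(w,'w12'); pickle.dump(w,open('gw2.pkl','wb'))
E
python3 g3.py
```

```text
t65.4 pos[0.5794 0.0748 0.1829] F[-0.6  0.6 -1.7] grip0.148
pin 250 [0.6924 0.0749 0.1495] [0.6922 0.075  0.1497] [0.6893 0.0709 0.1393] [0.6971 0.0785 0.1554] ((692.1928100585938, 74.7165756225586), (8.359376907348633, 7.401071071624756), 0.007032422814518213)
bracket 1264 [0.6844 0.067  0.1344] [0.7078 0.0824 0.1375]
```

```bash
python3 - <<'E'
from h import *
import pickle
np.set_printoptions(precision=4,suppress=True)
w=pickle.load(open('gw2.pkl','rb')); P=cloud(w); t=env.read_state()['tool_pos']
u0,v0=252,157
sub=P[130:185,225:280]; hv=hsv(w)[130:185,225:280,2]
z=sub[...,2]; print('z hist',np.histogram(z,bins=np.arange(0,.22,.01)))
for lo,hi in((.16,.178),(.178,.2)):
    m=(P[...,2]>lo)&(P[...,2]<hi)&(P[...,0]>t[0]+.03)&(P[...,0]<t[0]+.12)&(abs(P[...,1]-t[1])<.03)
    for c,s,l in blobs(m.astype(np.uint8),30): print(lo,c,s,np.percentile(P[l],2,0),np.percentile(P[l],98,0))
E
```

```text
z hist (array([   0,    0,  566, 1010,   51,   51,   22,   68,    0,    0,    0,
         41,  471,  505,   87,  144,    0,    0,    0,    0,    0]), array([0.  , 0.01, 0.02, 0.03, 0.04, 0.05, 0.06, 0.07, 0.08, 0.09, 0.1 ,
       0.11, 0.12, 0.13, 0.14, 0.15, 0.16, 0.17, 0.18, 0.19, 0.2 , 0.21]))
```

View pics/w12.png

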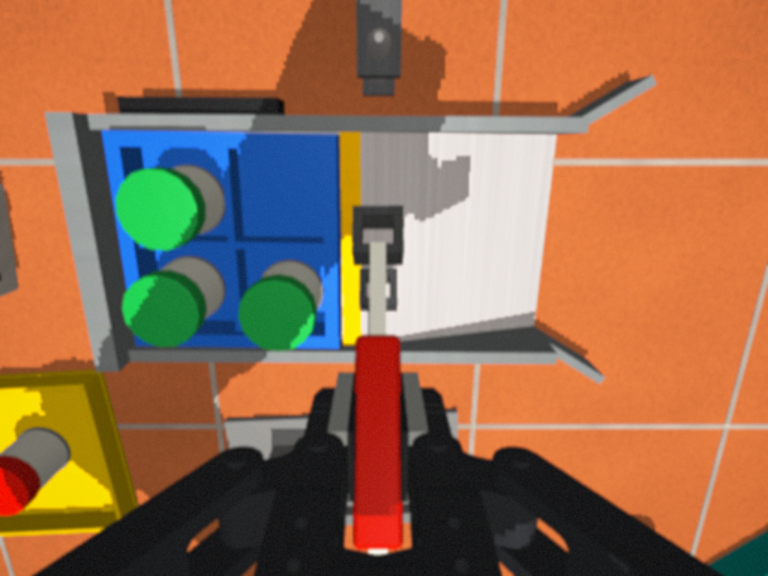

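```bash
python3 - <<'E'
from h import *
import pickle
np.set_printoptions(precision=4,suppress=True)
for n in('gw','gw2'):
    w=pickle.load(open(n+'.pkl','rb')); P=cloud(w)
    for u,v in((252,142),(238,157),(265,157),(252,178),(252,195),(252,215),(252,222),(252,235),(252,260),(252,300),(252,330),(252,345),(252,358),(252,363)): print(n,u,v,P[v,u],w['frame'][v,u])
f=cam('scene'); save(f,'s4',150,420,130,300,2.9)
E
```

```text
gw 252 142 [0.6083 0.0747 0.1298] [54 56 55]
gw 238 157 [0.6002 0.0832 0.1365] [52 54 53]
gw 265 157 [0.6002 0.0668 0.1362] [57 54 53]
gw 252 178 [0.5918 0.0747 0.1545] [170 184 188]
gw 252 195 [0.5837 0.0747 0.1607] [170 184 187]
gw 252 215 [0.5738 0.0747 0.1657] [169 184 186]
gw 252 222 [0.5714 0.0747 0.1697] [144 159 168]
gw 252 235 [0.5756 0.0748 0.1956] [  3  17 166]
gw 252 260 [0.5662 0.0748 0.2016] [  9  18 171]
gw 252 300 [0.5524 0.0748 0.2115] [ 12  23 173]
gw 252 330 [0.5434 0.0748 0.2194] [ 23  35 177]
gw 252 345 [0.5385 0.0748 0.2225] [ 22  39 239]
gw 252 358 [0.5348 0.0748 0.2255] [ 23  40 239]
gw 252 363 [0.5326 0.0748 0.2259] [ 17  33 244]
gw2 252 142 [0.6336 0.0749 0.1281] [57 55 53]
gw2 238 157 [0.6254 0.0834 0.134 ] [60 59 59]
gw2 265 157 [0.6253 0.067  0.1334] [53 54 53]
gw2 252 178 [0.6172 0.0749 0.1534] [173 187 190]
gw2 252 195 [0.6088 0.0749 0.1583] [172 188 189]
gw2 252 215 [0.6    0.0749 0.1662] [174 189 192]
gw2 252 222 [0.5962 0.0749 0.1668] [149 162 175]
gw2 252 235 [0.6008 0.0749 0.1934] [  8  17 172]
gw2 252 260 [0.592  0.0749 0.2007] [ 10  24 175]
gw2 252 300 [0.5779 0.0749 0.21  ] [ 20  26 179]
gw2 252 330 [0.5684 0.0749 0.2172] [ 23  32 180]
gw2 252 345 [0.5629 0.0749 0.2196] [ 25  39 240]
gw2 252 358 [0.5594 0.0749 0.2229] [ 28  41 241]
gw2 252 363 [0.559  0.0749 0.2251] [ 15  28 245]
```

View pics/s4.png

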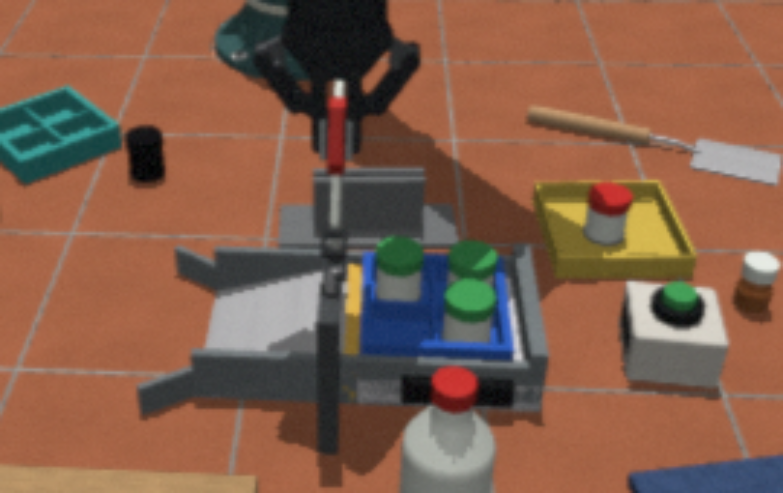

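The gate has pitched about 37° in the grip, knuckle end down, probably from brushing something during the turn. I'll right it by bearing the leaf's bottom edge, knuckle side, on the near guide and drawing the hand back in small measured steps.

```bash
cat >> h.py <<'E'
def pitch(w):
    "slope angle of red grip top (deg, + = knuckle end down), its centre"
    P=cloud(w); t=env.read_state()['tool_pos']
    m=((mask(w,'red')|mask(w,'red0'))>0)&(P[...,2]>t[2]-.03)&(abs(P[...,1]-t[1])<.008)&(abs(P[...,0]-t[0])<.05)
    l=max(blobs(m.astype(np.uint8),30),key=lambda b:b[1][4])[2]; q=P[l]
    k=np.polyfit(q[:,0],q[:,2],1); return -np.degrees(np.arctan(k[0])),(q.min(0)+q.max(0))/2
E
cat > fix.py <<'E'
from h import *
np.set_printoptions(precision=4,suppress=True)
Y=-.012; XG=.535; ZG=.048
def hand(th,d=0):
    c,s=np.cos(np.radians(th)),np.sin(np.radians(th)); x=.055*c-.115*s; z=-.055*s-.115*c
    return [XG-x,Y,ZG-z-.019+d]
print(pitch(cam('wrist')))
env.movel([.575,.075,.235],feed=.12); h=hand(37); env.movel([h[0],Y,.235],feed=.12); th,c=pitch(cam('wrist')); print(th,c,st())
print(env.movel(hand(th,.004),feed=.06,max_force=10),st()); 
for t in (th,th-3,th-6):
    h=env.movel(hand(t),feed=.03,max_force=25); w=cam('wrist'); print(t,h,pitch(w),st())
    if h: break
save(w,'w13',k=1.2)
E
python3 fix.py
```

```text
(np.float64(35.85633030679465), array([0.5802, 0.075 , 0.2075]))
35.83160170987509 [ 0.5613 -0.011   0.2594] t67.0 pos[ 0.5606 -0.0107  0.2348] F[ 0.2 -0.3 -1.7] grip0.151
False t68.5 pos[ 0.558  -0.0121  0.1588] F[ 0.4 -0.9 -1.1] grip0.153
35.83160170987509 False (np.float64(35.24493466669151), array([ 0.5611, -0.0123,  0.1794])) t68.8 pos[ 0.5601 -0.0124  0.1552] F[ 4.3 -0.  -0.1] grip0.151
32.83160170987509 False (np.float64(33.793854774128086), array([ 0.5554, -0.0124,  0.1814])) t69.2 pos[ 0.5544 -0.0127  0.1571] F[ 4.1 -0.3  5.6] grip0.148
29.831601709875088 False (np.float64(30.8634215326385), array([ 0.5486, -0.0125,  0.182 ])) t69.6 pos[ 0.5473 -0.0127  0.1578] F[4.  0.1 7.1] grip0.147
```

It works: the pitch follows the hand one to one at about 8 N. Continuing to 0.

```bash
cat > fix2.py <<'E'
from h import *
np.set_printoptions(precision=4,suppress=True)
Y=-.012; XG=.535; ZG=.048
def hand(th,d=0):
    c,s=np.cos(np.radians(th)),np.sin(np.radians(th)); x=.055*c-.115*s; z=-.055*s-.115*c
    return [XG-x,Y,ZG-z-.019+d]
for t in (26,22,18,14,10,7,4,2,0,-2,-4):
    h=env.movel(hand(t),feed=.03,max_force=25); w=cam('wrist'); a=pitch(w); print(t,h,a,st())
    if h or a[0]<1.5: break
save(w,'w13',k=1.2)
E
python3 fix2.py
```

```text
26 False (np.float64(27.38569192830365), array([ 0.5404, -0.0125,  0.1832])) t70.1 pos[ 0.5391 -0.0127  0.1582] F[4.7 0.2 6.4] grip0.150
22 False (np.float64(23.58225293059148), array([ 0.5316, -0.0126,  0.1828])) t70.6 pos[ 0.5299 -0.0128  0.158 ] F[ 3.3 -0.5  8. ] grip0.145
18 False (np.float64(20.006532665186885), array([ 0.5228, -0.0127,  0.1828])) t71.1 pos[ 0.5211 -0.0128  0.1572] F[ 3.5 -0.8  8.8] grip0.149
14 False (np.float64(16.429750962280306), array([ 0.5134, -0.0126,  0.1763])) t71.6 pos[ 0.5115 -0.0129  0.1557] F[ 1.7 -0.  11. ] grip0.147
10 False (np.float64(13.31724653986252), array([ 0.5043, -0.0127,  0.1734])) t72.1 pos[ 0.5024 -0.0129  0.1535] F[ 1.7  0.  12. ] grip0.148
7 False (np.float64(11.211808417755048), array([ 0.4973, -0.0127,  0.1716])) t72.5 pos[ 0.4956 -0.0128  0.1515] F[-0.1  0.  12.4] grip0.146
4 False (np.float64(8.991119774745414), array([ 0.4907, -0.0126,  0.1701])) t73.0 pos[ 0.4888 -0.0129  0.1491] F[-0.2 -0.3 13.8] grip0.149
2 False (np.float64(7.434910286705859), array([ 0.4861, -0.0126,  0.1685])) t73.3 pos[ 0.4842 -0.0128  0.1472] F[-0.6 -0.5 13.5] grip0.146
0 False (np.float64(6.23069630994247), array([ 0.482 , -0.0126,  0.1671])) t73.7 pos[ 0.4802 -0.0128  0.1454] F[-1.  -0.4 13.3] grip0.148
-2 False (np.float64(4.612848644230011), array([ 0.4777, -0.0126,  0.1658])) t74.0 pos[ 0.4757 -0.0128  0.1432] F[-2.  -1.2 12.9] grip0.153
-4 False (np.float64(2.9943338172920906), array([ 0.4736, -0.0123,  0.164 ])) t74.4 pos[ 0.4713 -0.0128  0.1409] F[-2.1 -0.3 12.9] grip0.148
```

```bash
sed -i 's/^for t in (26.*/for t in (-6,-7,-8,-9,-10):/; s/a\[0\]<1.5/a[0]<.3/' fix2.py; sed -i "/^save/d" fix2.py; cat >> fix2.py <<'E'
p=env.read_state()['tool_pos']; env.movel([p[0],p[1],.22],feed=.1); w=cam('wrist'); print(pitch(w),st()); save(w,'w13'); t=env.read_state()['tool_pos']
P=cloud(w)
m=(P[...,2]>t[2]-.05)&(P[...,0]>t[0]+.025)&(P[...,0]<t[0]+.11)&(abs(P[...,1]-t[1])<.02); hv=hsv(w)
lt=m&(hv[...,2]>130)&(hv[...,1]<70); dk=m&(hv[...,2]<100)
q=P[lt]; print('leaf',len(q),q.min(0),q.max(0),np.polyfit(q[:,0],q[:,2],1),np.polyfit(q[:,0],q[:,1],1))
for c,s,l in blobs(dk.astype(np.uint8),40): q=P[l]; print('knuckle',c,len(q),np.percentile(q,[2,50,98],0), rect(w,l,np.median(q[:,2])))
E
python3 fix2.py
```

```text
-6 False (np.float64(1.8174289443828957), array([ 0.4696, -0.0125,  0.1618])) t74.7 pos[ 0.4674 -0.0127  0.1386] F[-1.7 -0.8 12.6] grip0.150
-7 False (np.float64(0.9674715456733469), array([ 0.4678, -0.0128,  0.1605])) t75.0 pos[ 0.4654 -0.0127  0.1374] F[-2.5 -0.1 14. ] grip0.145
-8 False (np.float64(0.23601885269146403), array([ 0.4656, -0.0122,  0.1595])) t75.3 pos[ 0.4635 -0.0127  0.1362] F[-3.1 -0.6 13.8] grip0.153
(np.float64(0.8884022013932924), array([ 0.4651, -0.0124,  0.2423])) t76.4 pos[ 0.4627 -0.0125  0.2193] F[ 0.8  0.2 -2.3] grip0.147
leaf 1428 [ 0.4941 -0.0151  0.2224] [ 0.5439 -0.0093  0.3617] [ 1.1413 -0.3553] [-0.0021 -0.011 ]
knuckle [251.7073  84.0108] 1845 [[ 0.538  -0.0222  0.2101]
 [ 0.5475 -0.0122  0.2225]
 [ 0.558  -0.0022  0.2246]] ((547.931884765625, -12.30663013458252), (20.463537216186523, 21.03785514831543), 0.02139076590538025)
```

View pics/w13.png

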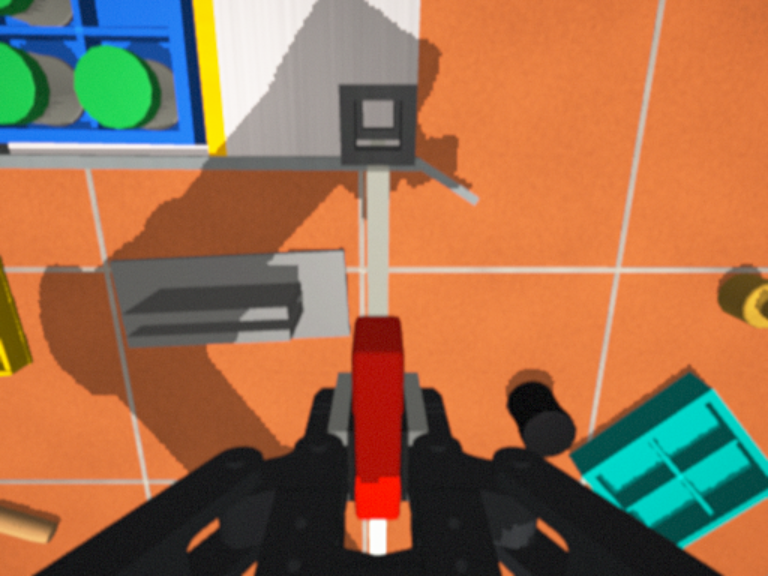

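Gate upright again, knuckle hole centred at (378,125). The knuckle is at TCP +85 mm in x, its top at TCP +5 mm. Carrying it to the pins with slow straight lines.

```bash
cat > g4.py <<'E'
from h import *
import pickle
np.set_printoptions(precision=4,suppress=True)
def meas(w):
    t=env.read_state()['tool_pos']; P=cloud(w); hv=hsv(w); dk=hv[...,2]<100
    m=dk&(abs(P[...,2]-t[2]-.005)<.012)&(P[...,0]>t[0]+.06)&(P[...,0]<t[0]+.11)&(abs(P[...,1]-t[1])<.02)
    b=blobs(m.astype(np.uint8),40)
    if b: l=max(b,key=lambda b:b[1][4])[2]; q=P[l]; print('kn rel',np.array(rect(w,l,np.median(q[:,2]))[0])/1000-t[:2],np.median(q[:,2])-t[2],rect(w,l,np.median(q[:,2]))[1:])
    m=(P[...,2]>.145)&(P[...,2]<.157)&(P[...,0]>.68)&(P[...,0]<.71)&(abs(P[...,1]-.075)<.012)&~((P[...,0]<t[0]+.099)&(P[...,2]>t[2]-.02))
    if m.sum()>10: print('pin',m.sum(),np.array(rect(w,m,.150)[0]),rect(w,m,.150)[1])
    try: print('pitch',pitch(w)[0])
    except Exception as e: print(e)
for p in((.4627,-.0125,.225),(.50,.0746,.225),(.545,.0746,.174),(.585,.0746,.174)):
    print(env.movel(p,feed=.08,max_force=15),st())
w=cam('wrist'); meas(w); save(w,'w14'); pickle.dump(w,open('gw4.pkl','wb'))
E
python3 g4.py
```

```text
False t76.6 pos[ 0.4627 -0.0126  0.2251] F[ 0.2  0.2 -1.2] grip0.153
False t78.0 pos[0.4997 0.0739 0.225 ] F[-0.3 -0.6 -1.1] grip0.146
False t79.0 pos[0.5448 0.0744 0.1742] F[-0.4 -0.3 -2.6] grip0.145
False t79.6 pos[0.5846 0.0745 0.1738] F[-0.2  0.9 -0.9] grip0.147
kn rel [0.0859 0.0001] 0.0032832740707853247 ((20.05206298828125, 20.89167022705078), 0.0)
pin 243 [692.7845  74.9599] (7.51671028137207, 7.575501918792725)
pitch 0.5242727860087003
```

```bash
cat > g5.py <<'E'
from g4 import meas
from h import *
np.set_printoptions(precision=4,suppress=True)
X,Y=.6068,.0748
print(env.movel([X,Y,.174],feed=.05,max_force=12),st())
for z in(.166,.160,.155,.150,.147):
    h=env.movel([X,Y,z],feed=.03,max_force=8); print(z,h,st())
    if h: break
w=cam('wrist'); meas(w); save(w,'w15')
E
sed -i 's/^for p in/if __name__=="__main__":\n  for p in/; s/^    print(env.movel(p/      print(env.movel(p/; s/^w=cam/  w=cam/' g4.py; python3 g5.py
```

```text
False t80.2 pos[0.6052 0.075  0.1734] F[-4.4  0.5 -1.2] grip0.152
0.166 False t80.7 pos[0.606  0.0748 0.1655] F[-4.2  0.3 -2.8] grip0.147
0.16 True t80.9 pos[0.6053 0.0745 0.1635] F[-2.   0.1  5.6] grip0.145
kn rel [0.0856 0.0002] 0.00350683383876757 ((20.753250122070312, 20.77876091003418), 0.0026839510537683964)
pitch 0.008417657070397976
```

View pics/w15.png

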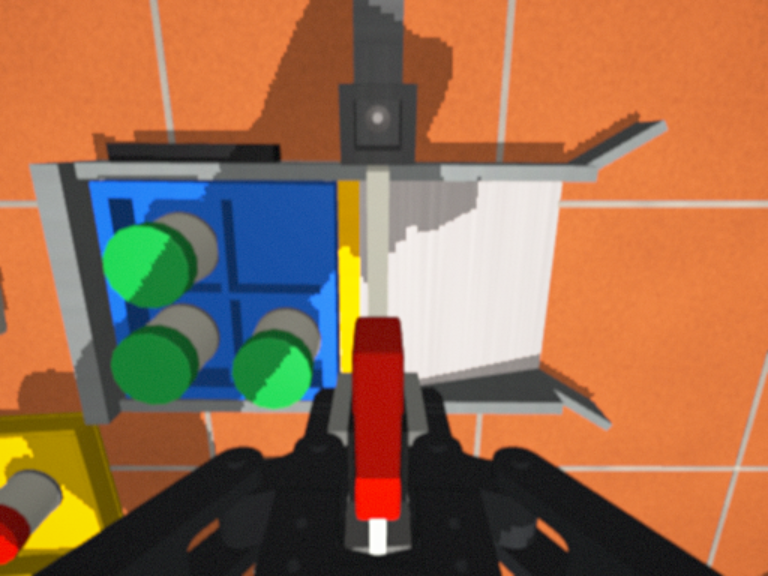

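The pin tip shows inside the hole at (377,117), hole centre about (378,124). Light x-contact and a z-stop at pin-tip height suggest the gate is a little low or off, so I'll probe where the x-contact starts.

```bash
cat > g6.py <<'E'
from g4 import meas
from h import *
np.set_printoptions(precision=4,suppress=True)
for z in(.174,.184):
    env.movel([.598,.0748,z],feed=.04)
    for x in(.598,.602,.604,.606,.608,.610):
        env.movel([x,.0748,z],feed=.03); env.pause(.1); s=env.read_state(); print(z,x,s['tool_pos'],s['force'],s['wrist_torque'])
        if abs(s['force'][0])>7: break
w=cam('wrist'); meas(w)
E
python3 g6.py
```

```text
0.174 0.598 [0.5979 0.0748 0.1738] [ 0.18   -0.71   -1.2331] [-0.0315 -0.0409 -0.0208]
0.174 0.602 [0.602  0.0748 0.174 ] [-0.4673  0.4151 -1.6624] [-0.0155 -0.0043 -0.0046]
0.174 0.604 [0.604  0.0748 0.174 ] [-0.0622  0.5436 -2.0547] [-0.0101 -0.043   0.007 ]
0.174 0.606 [0.6055 0.0748 0.1739] [-1.9357 -0.6223 -1.095 ] [ 0.0144  0.4374 -0.0793]
0.174 0.608 [0.6059 0.0748 0.1735] [-4.3396 -0.4136  1.0546] [ 0.0244  1.126  -0.0195]
0.174 0.61 [0.6062 0.0748 0.1732] [-6.558  -0.5665  2.6481] [-0.033   1.7144  0.0039]
0.184 0.598 [0.5981 0.0748 0.1839] [ 0.0161  0.5485 -1.7027] [-0.0815 -0.0141 -0.0005]
0.184 0.602 [0.602  0.0747 0.1839] [-0.1067  1.1557 -1.2263] [ 0.0084 -0.032  -0.0301]
0.184 0.604 [0.604  0.0748 0.184 ] [ 0.1825  0.2789 -1.4744] [ 0.0186  0.0109 -0.002 ]
0.184 0.606 [0.6048 0.0748 0.1837] [-3.4269  0.1022  0.664 ] [-0.0215  0.8923 -0.0457]
0.184 0.608 [0.6053 0.0748 0.1834] [-6.121   0.7387  1.6618] [-0.0167  1.5217  0.0208]
0.184 0.61 [0.6057 0.0748 0.183 ] [-8.4074  0.1342  1.7698] [0.0552 2.0859 0.0183]
kn rel [0.0854 0.0002] 0.0009825769397416029 ((20.514558792114258, 20.864990234375), 0.015945352613925934)
pin 190 [693.311   74.7188] (7.416250705718994, 7.333443641662598)
pitch 1.7489427215885587
```

```bash
cat >> h.py <<'E'
def leafpitch(w):
    t=env.read_state()['tool_pos']; P=cloud(w); hv=hsv(w)
    m=(hv[...,2]>130)&(hv[...,1]<70)&(abs(P[...,1]-t[1])<.0025)&(P[...,0]>t[0]+.035)&(P[...,0]<t[0]+.075)&(abs(P[...,2]-t[2])<.03)
    q=P[m]; k=np.polyfit(q[:,0]-t[0],q[:,2]-t[2],1); return len(q),-np.degrees(np.arctan(k[0])),k
E
python3 - <<'E'
from h import *
import pickle
np.set_printoptions(precision=4,suppress=True)
w=pickle.load(open('gw4.pkl','rb')); P=cloud(w); t=np.array([.5846,.0745,.1738])
for v in range(60,350,12): print(v,P[v,252]-t,w['frame'][v,252])
print(leafpitch(cam('wrist')))
E
```

```text
60 [0.0943 0.     0.004 ] [65 65 65]
72 [ 0.1012 -0.0001 -0.1742] [ 38  75 141]
84 [ 0.0893 -0.0001 -0.127 ] [86 86 84]
96 [ 0.0805 -0.     -0.0525] [105 115 116]
108 [ 0.0758 -0.      0.002 ] [63 62 64]
120 [0.0716 0.     0.0123] [177 193 196]
132 [0.0669 0.     0.0118] [180 195 198]
144 [ 0.062  -0.      0.0112] [179 193 196]
156 [ 0.0568 -0.      0.0103] [179 195 199]
168 [ 0.0519 -0.      0.0109] [175 193 196]
180 [ 0.0462 -0.      0.0094] [176 191 193]
192 [ 0.0405 -0.      0.0085] [176 193 195]
204 [ 0.0349 -0.      0.0084] [175 192 192]
216 [ 0.0318 -0.      0.0151] [  0   8 121]
228 [ 0.0303 -0.      0.0246] [  0   4 121]
240 [ 0.0282 -0.      0.0315] [  0  12 172]
252 [ 0.0229 -0.      0.0311] [  0  14 175]
264 [ 0.0171 -0.      0.0303] [ 10  19 174]
276 [ 0.012  -0.      0.0308] [  7  17 174]
288 [ 0.0053 -0.      0.0291] [  7  19 173]
300 [-0.001  -0.      0.0286] [  9  17 174]
312 [-0.0078 -0.      0.0276] [ 13  21 174]
324 [-0.0141 -0.      0.0276] [  0  19 252]
336 [-0.0212 -0.      0.0268] [  0  22 251]
348 [-0.0543 -0.0001 -0.0011] [252 254 251]
(1088, np.float64(-3.4380753462114866), array([0.0601, 0.0052]))
```

The leaf slope shows it is actually -6° (I over-righted it), now -3.4° after pushing on the bracket. The same contact will level it, so I'll keep pressing gently.

```bash
cat > g7.py <<'E'
from g4 import meas
from h import *
np.set_printoptions(precision=4,suppress=True)
z=.184
for x in(.612,.614,.616,.618,.620,.622):
    env.movel([x,.0748,z],feed=.03); env.pause(.1); w=cam('wrist'); a=leafpitch(w)[1]; s=env.read_state(); print(x,s['tool_pos'],s['force'],'leaf pitch',a)
    if a>-.4 or abs(s['force'][0])>20: break
env.movel([.600,.0748,z],feed=.04); w=cam('wrist'); print(leafpitch(w)); meas(w)
E
python3 g7.py
```

```text
0.612 [0.606  0.0747 0.1827] [-10.314   -0.0425   2.7738] leaf pitch -3.068630633541936
0.614 [0.6064 0.0748 0.1823] [-13.8318  -0.1235   3.0935] leaf pitch -3.1988949237372912
0.616 [0.6067 0.0747 0.1821] [-16.3484   0.2574   5.3184] leaf pitch -2.7650261482280007
0.618 [0.607  0.0747 0.1817] [-18.1045   1.0451   6.9472] leaf pitch -2.5033983174603414
0.62 [0.6074 0.0747 0.1814] [-20.0649  -0.4001   7.4317] leaf pitch -2.391285655554208
(1080, np.float64(-4.3298754006625595), array([0.0757, 0.0052]))
kn rel [0.0856 0.0004] 0.002134170967825838 ((20.52330207824707, 20.803325653076172), 0.056283753365278244)
pin 165 [692.5677  75.0204] (5.75683069229126, 7.230364799499512)
pitch 1.000420769205327
```

The grip springs back to -4.3°, so the simplest fix is to tilt the hand by that amount and re-measure.

```bash
cat > g8.py <<'E'
from g4 import meas
from h import *
np.set_printoptions(precision=4,suppress=True)
env.movel([.585,.0748,.184],feed=.06)
q=quat(-np.pi/2,[0,np.radians(4.6),0]); p=env.read_state()['tool_pos']
env.movel([.5835,.0748,.184],q,feed=.02); env.pause(.2)
w=cam('wrist'); print(st(),leafpitch(w)); meas(w); save(w,'w16')
P=cloud(w); t=env.read_state()['tool_pos']
for v in range(100,330,20): print(v,P[v,252]-t)
E
python3 g8.py
```

```text
t89.9 pos[0.5831 0.0747 0.184 ] F[-0.3  0.1 -2.1] grip0.149 (1090, np.float64(-0.6246475843081856), array([0.0109, 0.0048]))
kn rel [0.0853 0.0003] -0.003976459906968266 ((20.925302505493164, 20.537498474121094), 89.98825073242188)
pin 244 [693.0073  74.7279] (7.518011569976807, 7.429650783538818)
pitch 5.061738657012805
100 [ 0.0788 -0.     -0.0064]
120 [ 0.0724 -0.      0.0061]
140 [ 0.0643 -0.      0.006 ]
160 [ 0.056  -0.      0.0065]
180 [ 0.0472 -0.      0.0066]
200 [ 0.0378 -0.      0.0064]
220 [ 0.0325 -0.      0.0155]
240 [ 0.0299 -0.      0.0278]
260 [ 0.0216 -0.      0.0291]
280 [ 0.0116 -0.      0.0285]
300 [ 0.0009 -0.      0.028 ]
320 [-0.0103 -0.      0.0278]
```

Level now: the gate origin is 88 mm under the TCP and the knuckle 85.3 mm ahead. Hanging it.

```bash
cat > g9.py <<'E'
from g4 import meas
from h import *
np.set_printoptions(precision=4,suppress=True)
X,Y=.6075,.0746
env.movel([.597,Y,.184],feed=.04); print(env.movel([X,Y,.184],feed=.03,max_force=10),st()); env.pause(.1); w=cam('wrist'); meas(w); print(leafpitch(w)[1])
for z in(.177,.171,.166,.161,.157,.155):
    h=env.movel([X,Y,z],feed=.03,max_force=8); print(z,h,st())
    if h: break
w=cam('wrist'); meas(w); print(leafpitch(w)); save(w,'w17')
E
python3 g9.py
```

```text
False t90.9 pos[0.6076 0.0746 0.1839] F[-0.  -0.9 -1.4] grip0.150
kn rel [0.0853 0.0004] -0.004011083767768847 ((20.542264938354492, 20.89934539794922), 0.008218278177082539)
pin 198 [693.6099  74.8341] (7.2670416831970215, 7.1575927734375)
pitch 5.06551726574562
-0.36804661371953684
0.177 False t91.4 pos[0.6072 0.0746 0.1766] F[-0.2  0.8 -1.4] grip0.148
0.171 False t91.8 pos[0.6073 0.0746 0.1707] F[ 0.8  0.3 -2.1] grip0.151
0.166 False t92.1 pos[0.6073 0.0747 0.1657] F[ 0.6 -0.6 -2. ] grip0.144
0.161 False t92.4 pos[0.6073 0.0746 0.1607] F[ 0.1 -0.1 -1.3] grip0.148
0.157 False t92.7 pos[0.6074 0.0746 0.1567] F[-0.4 -0.9 -2.2] grip0.150
0.155 False t92.9 pos[0.6075 0.0747 0.1549] F[-0.3 -0.3 -0.9] grip0.145
kn rel [0.0852 0.0003] -0.004027513576090325 ((20.535844802856445, 20.819772720336914), 0.013976359739899635)
pitch 4.9067987926526815
(1093, np.float64(-0.2918471211873571), array([0.0051, 0.005 ]))
```

```bash
cat > g10.py <<'E'
from g4 import meas
from h import *
np.set_printoptions(precision=4,suppress=True)
print(env.movel([.6075,.0746,.1525],feed=.02,max_force=5),st())
env.let_go(); print(env.movel([.6075,.0746,.26],feed=.1),st())
env.movel([.55,.0746,.27],quat(-np.pi/2),feed=.1); env.pause(.3)
w=cam('wrist'); save(w,'w18'); P=cloud(w); hv=hsv(w)
m=(hv[...,2]<110)&(P[...,2]>.138)&(P[...,2]<.158)&(P[...,0]>.67)&(P[...,0]<.71)&(abs(P[...,1]-.075)<.02)
q=P[m]; print('knuckle',len(q),np.median(q,0)); print(rect(w,max(blobs(m.astype(np.uint8)),key=lambda b:b[1][4])[2],.150))
m=(abs(P[...,2]-.160)<.006)&(P[...,0]>.5)&(P[...,0]<.68)&(abs(P[...,1]-.075)<.03); q=P[m]; print('leaf top',len(q),np.percentile(q,[2,50,98],0),np.polyfit(q[:,0],q[:,1],1),np.polyfit(q[:,0],q[:,2],1))
m=((mask(w,'red')|mask(w,'red0'))>0)&(P[...,2]>.175)&(abs(P[...,1]-.075)<.03); q=P[m]; print('grip',len(q),np.percentile(q,[2,50,98],0))
E
python3 g10.py
```

```text
True t93.2 pos[0.6073 0.0744 0.1536] F[-0.6  0.1  4.1] grip0.150
False t95.1 pos[0.607  0.0748 0.2592] F[-0.6 -0.4 -0.5] grip0.996
knuckle 544 [0.6886 0.0758 0.1496]
((687.560302734375, 75.10257720947266), (17.961328506469727, 20.61026954650879), 0.003162891836836934)
leaf top 560 [[0.5545 0.0721 0.1541]
 [0.6562 0.0751 0.1586]
 [0.678  0.0774 0.1607]] [-0.0054  0.0783] [0.0449 0.1292]
grip 1283 [[0.5806 0.0696 0.1782]
 [0.6108 0.0751 0.1802]
 [0.6356 0.0807 0.1824]]
```

View pics/w18.png

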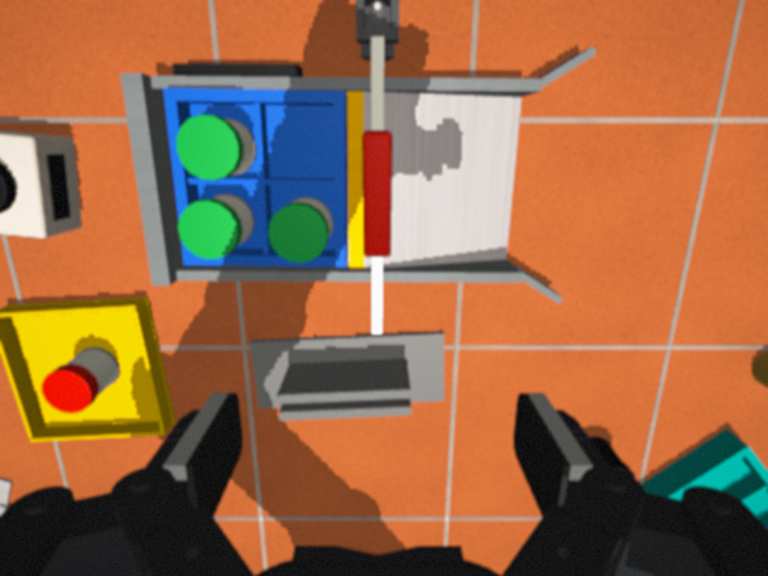

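The gate hangs closed across the entrance (leaf at column 377, knuckle on the pin at (378,15)), with a slight 2.6° sag. Now the button.

```bash
cat > b1.py <<'E'
from h import *
np.set_printoptions(precision=4,suppress=True)
env.movel([.55,.0746,.32],feed=.15); go([.604,.30,.26],0); w=cam('wrist'); save(w,'w19',k=1.2); P=cloud(w)
b=[x for x in blobs(mask(w,'green'),100) if abs(np.median(P[x[2]],0)[1]-.36)<.05]; l=b[0][2]; q=P[l]; zt=np.percentile(q[:,2],90); print('btn',len(q),np.median(q,0),zt)
top=l&(abs(P[...,2]-zt)<.0025); c=P[top].mean(0); print(c,rect(w,top,zt),st())
q=P[(mask(w,'blue')>0)&(abs(P[...,2]-.058)<.004)]; print('crate rim y',np.percentile(q[:,1],[1,99]),len(q))
env.gripper_close(20); go([c[0],c[1],zt+.05],0)
h=env.movel([c[0],c[1],zt-.012],feed=.03,max_force=12); s=env.read_state(); print(h,st()); 
env.pause(.2); w=cam('wrist'); print(st())
E
python3 b1.py
```

```text
btn 647 [0.6029 0.3636 0.0717] 0.07289418390774152
[0.6026 0.3635 0.0719] ((602.7598266601562, 363.4537353515625), (25.511592864990234, 25.953359603881836), 35.059120178222656) t97.7 pos[0.6042 0.2974 0.2598] F[-0.5 -0.5  0.6] grip1.002
crate rim y [0.0988 0.2227] 2050
True t100.8 pos[0.6025 0.3635 0.0662] F[-0.3 -0.9  4.5] grip0.001
t101.1 pos[0.6025 0.3635 0.0662] F[-0.7 -0.   4.6] grip0.002
```

```bash
cat > b2.py <<'E'
from h import *
np.set_printoptions(precision=4,suppress=True)
p=env.read_state()['tool_pos']
env.movel([p[0],p[1],.0640],feed=.02); env.pause(.2); print(st())
env.movel([p[0],p[1],.15],feed=.1); env.movel([p[0]-.02,.36,.30],feed=.2); go([.52,.22,.38],0); env.pause(.5); w=cam('wrist'); T=cam('top'); save(T,'t20',100,420,80,300,2.4); print(st())
P=cloud(T); print([(np.median(P[l],0),) for c,s,l in blobs(mask(T,'green'),30)])
E
python3 b2.py
```

```text
t101.5 pos[0.6026 0.3635 0.0661] F[-3.2 -0.6 11.2] grip0.001
t104.8 pos[0.5201 0.2201 0.38  ] F[-0.6 -0.2 -0.3] grip-0.000
[(array([0.6286, 0.1843, 0.083 ]),), (array([0.5743, 0.1889, 0.083 ]),), (array([0.5703, 0.1256, 0.0836]),)]
```

```bash
python3 - <<'E'
from h import *
np.set_printoptions(precision=4,suppress=True)
go([.45,.45,.35],0); env.pause(.2)
S=cam('scene'); P=cloud(S)
for c in('green','red','red0'):
    for ce,s,l in blobs(mask(S,c),20): print(c,ce.round(),np.median(P[l],0))
T=cam('top');P=cloud(T); q=P[(mask(T,'blue')>0)&(P[...,0]<.7)&(P[...,1]<.25)]; print('blue y',np.percentile(q[:,1],[1,99]),'z',np.percentile(q[:,2],[50,95]))
m=(mask(T,'red')|mask(T,'red0'))>0
for ce,s,l in blobs(m.astype(np.uint8),15): print('T red',np.median(P[l],0))
print(st())
E
```

```text
green [287. 218.] [0.5808 0.1277 0.0841]
green [312. 227.] [0.6154 0.1874 0.0841]
green [384. 232.] [0.6079 0.3591 0.0724]
blue y [0.0986 0.2166] z [0.0497 0.0621]
T red [0.7722 0.5485 0.0138]
T red [0.6871 0.5737 0.0124]
T red [0.6042 0.5852 0.0193]
t106.0 pos[0.451  0.4486 0.3505] F[-0.4  0.1  0.7] grip-0.000
```

The button bottomed out against its stop and has sprung back, and the cups, crate and gate are in place. Handing in.

```bash
python3 -c "
from bench import env
print(env.finish_job())"
```

```text
the job is handed in; nothing more can be done
None
```

I handed the job in at about 106 s, and finish_job returned no verdict. The one red cup is in the tray, the three green cups are in the crate, the crate is flat behind the lip, and the gate is hung closed with a slight sag of about 2.6° after it slipped in the grip and I re-levelled it. The button went fully down and sprang back.

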